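# Lock the studs into the transit tray, dock it and scan it out

## Task

Move every orange-winged stud from the wooden stand into the grey tray, one to a slot, foot down through the slot and turned a quarter turn so that it is locked with its wing across the slot. Then slide the loaded tray along the bench, label end last, fully home in the dispatch bay; after that pick up the scanner, point its red window squarely at the middle of the label from about 8 cm away and hold it steady for two seconds, and lay it back, upright, in the middle of its black pad. Keep the tray level and on the bench throughout, and leave the tape measure, caliper and mug alone.

Things in the scene. Friction and masses are not known exactly. Their poses are not given: they have to be found in the camera images.
- stud0: locking stud, 46 mm tall, 60 g (may be absent). Origin: centre of its underside, z up. From below: steel foot bar 30 (x) by 10 (y) by 6; shank 9 diameter; steel collar 32 diameter, z 15 to 20; orange wing 32 (x) by 14 (y), z 20 to 46, gripped across its y. Wing and foot run along x. Starts hanging by its collar in a slot of the stand; lifts straight up
- stud1: another stud, as stud0
- stud2: another stud, as stud0
- stud3: another stud, as stud0
- stud4: another stud, as stud0
- stud5: another stud, as stud0
- stand: fixed light-wood parts stand, 180 (x) by 120 (y) by 30 mm high, origin at the centre of its underside; its six slots, 40 mm long along its y and 18 wide, lie at x -60, 0, 60 and y 30, -30; deck 6 mm thick
- tray: loose grey tray, 240 (x) by 160 (y), 0.45 to 0.75 kg, flat on the bench; origin at the centre of its underside, x points to its leading end, z up. Deck 26 mm above the bench, with six slots at x 92, 20, -52 and y 36, -36. At its trailing end (x -115) a panel 90 wide (y), 10 thick, rises to 52 mm, with the blue handle on top and the label on its outer face
- slot0 (a point): centre, at deck height, of one of six identical tray slots; axes as the tray's. 34 mm long (tray y) by 14 wide (tray x), through the 6 mm deck. A stud drops in with foot along the slot until its collar rests on the deck (its origin 15 below this point), then turns freely, either way; locked: wing and foot along the tray's x
- slot1 (a point): another slot, as slot0
- slot2 (a point): another slot, as slot0
- slot3 (a point): another slot, as slot0
- slot4 (a point): another slot, as slot0
- slot5 (a point): another slot, as slot0
- handle (a point): centre of the blue handle block on the tray's trailing end, 68 mm above the tray's underside: 14 mm thick along the tray's x, 50 mm along its y, from 52 to 84 mm high; pinch it across the 14 mm. Axes as the tray's
- label (a point): centre of the white bar-code label, 60 wide by 30 mm high, on the outer (tray -x) face of the tray's end panel, 34 mm above the tray's underside; it faces along the tray's -x. Axes as the tray's
- bay: fixed bay on the bench: two guides 166 mm apart, 36 high, with blue lips overhanging inward by 10 at 30 mm up, a flared mouth 30 long, and a blue stop. Origin: on the bench, midway between the guides at their mouth (inner end of the flare); x points straight in. Stop face at x 225: a tray fully home has its origin at x 105, y 0 and the same axes; its panel, handle and label stay outside
- scanner: loose bar-code scanner, 130 long (x) by 32 high, 0.16 to 0.26 kg; black body 34 mm wide (y), yellow head 46 wide on the last 30 mm at +x. Origin at the centre of its underside, z up. The beam leaves the red window straight along +x. Starts lying on its pad; grip it across the black body
- window (a point): centre of the scanner's red window, at its +x end, 65 mm ahead of and 16 mm above the scanner's origin. Axes as the scanner's
- pad: fixed black rubber pad, the scanner's place, 200 (x) by 100 (y) by 3 mm thick, with a grey patch in the middle; origin at the centre of its underside (on the bench)
- tape: bystander: loose tape measure, 70 by 35 by 62 mm high, origin at the centre of its underside
- caliper: bystander: loose steel caliper lying flat, 180 mm long (y), 12 mm high, origin at its middle on the bench
- mug: bystander: loose white mug, 80 mm diameter, 100 mm high, origin at the centre of its underside
Things that resemble listed ones, but are neither listed nor needed, are in the scene too. Leave any green look-alike of the scanner alone.

How it is judged:
By the outcome, as a careful person would: the job done as asked, in the order asked, and still so for the second after the job is handed in, with the robot touching nothing.
Of stud0, stud1, stud2, stud3, stud4, stud5 only 4 to 6 are there at a start; the rules pass over those that are not, and their reading is None.
At some moment in a run one of scanner, tray may be knocked a few centimetres aside while the robot is not near it.
Once in a run the grip may slacken for a moment while it holds something.
It also fails if it takes over 210 s, if anything falls off the work surface, if the arm or the gripper's body presses on something with over 40 N, if the wrist force passes 120 N, or if a joint passes its speed limit or range.

## Robot

A 7-joint arm with a two-finger parallel gripper is mounted at the origin on the work surface. World frame = base frame: x ahead of the robot, y to its left, z up, the work surface at z = 0. Lengths are in mm, angles in rad, forces in N, time in s.
With the tool pointing down it reaches from about 425 to 875 mm from the base axis. Payload 4.7 kg.
Tool frame: the origin (TCP) lies on the centre line of the jaws, within the pads' length; the fingertips stand 14 mm ahead of it and the grasp point (between the pads) lies 5 mm behind it (env.nose_length is the distance from the TCP to the fingertips, in mm); z points along the fingers, y is the line along which they close (so a half turn about z gives the same grasp; the last joint's range is limited). The gripper opens to 87 mm and grips with 3 to 60 N. Pads are 19 mm wide; open, the fingers measure 117 mm over their backs; the gripper's body (75 mm by 190 mm) begins 51 mm behind the grasp point.
Start: joints at [1.15, 0.321, -0.07, 1.45, 0.023, 1.371, -0.057], TCP at [273.782, -589.548, 236.587] pointing down, gripper open.
Joint ranges: [-2.86, 2.86], [-0.3, 2.09], [-1.38, 1.24], [0.06, 2.45], [-1.56, 4.7], [0.09, 2.05], [-2.69, 2.69]. Speed limits (rad/s): [2.57, 2.57, 3.14, 3.14, 3.14, 3.14, 3.14].

## Interface

Orientations are given as a unit quaternion [w, x, y, z].
In Python, from cell import env gives the robot as it stands.
- The arm moves only by the tool jog_arm, never from a script. Its argument "plan" is a list that holds one entry, the list of rows, each a list of 5 numbers: the closure in counts, from 0 (fully open) to 255 (shut), then the shift along the tool's x, y, z in mm, then the turn about the tool's z in rad. In form: [[[claw, x, y, z, twist], ...]]. A call has 1 to 12 rows; each row is the pose to reach, as a shift and turn from the pose commanded when the call began, along the tool's axes at that moment; what a row does not reach only later rows make up. A row lasts 1/12 s, in which the tool goes at most 41.7 mm and 7.16 degrees, less where a joint would pass 70% of its speed; a pose out of reach is approached as far as the arm can. A call with a gripper value outside its range is refused whole. The fingers move at their own pace and stop on an object; "newtons" is the grip in N (left out, the last holds). Time passes only in rows, so rows that repeat a pose let the fingers close. It gives the time, the measured TCP pose, the force, the opening and the grip force at its end, in the units of the state.
- env.get_obs(): the state, without advancing time (a new reading comes with each control period).
- env.snapshot(name): name is "scene" or "top" or "wrist"; returns the picture (420x560x3 uint8, blue, green, red); there is no depth.
- env.camera_model(name): a dict with "mtx" (3x3 intrinsics, pixels), "world_from_camera" (4x4, takes a point from camera to world coordinates). Camera axes: x right, y down, z forward; pixel columns grow to the right and rows downward; lengths in mm; the calibration is good to about 2 mm. A picture is of the moment at which its call begins: read the wrist's pose just before it. camera_model takes no time and is no camera call; for the wrist camera it gives the pose at the moment of the call.
- env.finish_job(): hands the job in; it is judged then, once.
The state is a dict: "clock": time; "qpos": joint angles; "dq": joint speeds; "joint_efforts": joint torques, N m; "ee_pos": TCP position; "ee_rot": TCP orientation; "wrist_force": force on the tool from outside, world axes, zero at the start; "torque": the same for the moment, N m; "gripper_width": finger opening in mm; "gripper_force": force on a finger pad.
Only numpy, scipy, OpenCV 4.12 (cv2) and the standard library are available. Lean on these libraries where they do the work, as an engineer would, in place of code of your own. Each camera call takes 0.05 s, during which the arm holds its last target. There are 200 camera calls.

## Working session

There is one attempt and no reset: what is moved stays moved. The work goes in short steps, Python scripts to look and compute and a tool call to move; the robot and the scene stay as the last step left them, time stands still between calls to the robot, and variables do not carry over. Pictures are saved under pics/ and viewed, at most 14 in all, crops included, and the job is handed in when it is done.

Besides the shell and the picture viewer there is one more tool, called after "Call:" as name([rows], argument=value, ...), one row to a line, values as JSON. jog_arm: Moves the arm, as the interface text tells. Its arguments: {"type":"object","properties":{"plan":{"type":"array"},"newtons":{"type":"number"}},"required":["plan"]}

```bash
ls; mkdir -p pics; python3 - <<'E'
from cell import env
import cv2
o=env.get_obs()
print({k:o[k] for k in('clock','ee_pos','ee_rot','gripper_width','wrist_force')},env.nose_length)
for n in('scene','top'):
    cv2.imwrite(f'pics/{n}0.png',cv2.resize(env.snapshot(n),(800,600),interpolation=cv2.INTER_CUBIC))
    m=env.camera_model(n);print(n,m['mtx'],m['world_from_camera'])
m=env.camera_model('wrist');print(m)
E
```

```text
pics
{'clock': 0.0, 'ee_pos': array([ 273.51065034, -589.04493923,  235.4345597 ]), 'ee_rot': array([-9.63604117e-04,  9.76457362e-01,  2.15708186e-01, -2.66431295e-04]), 'gripper_width': 86.7693232716619, 'wrist_force': array([-0.96424041, -0.54959762, -0.45012059])} 14.0
scene [[447.16788541   0.         276.83541076]
 [  0.         447.16788541 208.26810212]
 [  0.           0.           1.        ]] [[ 8.99740427e-01  3.14883579e-01 -3.02184539e-01  8.19910255e+02]
 [ 4.36196149e-01 -6.71268865e-01  5.99275421e-01 -6.57137249e+02]
 [-1.41450827e-02 -6.71004056e-01 -7.41318740e-01  9.56588348e+02]
 [ 0.00000000e+00  0.00000000e+00  0.00000000e+00  1.00000000e+00]]
top [[545.5789037    0.         278.58915006]
 [  0.         545.5789037  213.27933157]
 [  0.           0.           1.        ]] [[ 3.54102099e-03 -9.80280308e-01  1.97580310e-01  1.30451493e+02]
 [-9.99993340e-01 -3.29662755e-03  1.56583590e-03  2.12328903e+01]
 [-8.83609402e-04 -1.97584539e-01 -9.80285453e-01  1.72338831e+03]
 [ 0.00000000e+00  0.00000000e+00  0.00000000e+00  1.00000000e+00]]
{'mtx': array([[310.78610595,   0.        , 287.81003692],
       [  0.        , 310.78610595, 212.61200157],
       [  0.        ,   0.        ,   1.        ]]), 'world_from_camera': array([[ 4.20782422e-01, -8.80690248e-01, -2.17547330e-01,
         3.33651324e+02],
       [-9.07161235e-01, -4.08716247e-01, -1.00047600e-01,
        -5.61310897e+02],
       [-8.04182270e-04,  2.39448776e-01, -9.70908666e-01,
         3.83098964e+02],
       [ 0.00000000e+00,  0.00000000e+00,  0.00000000e+00,
         1.00000000e+00]])}
```

View pics/top0.png

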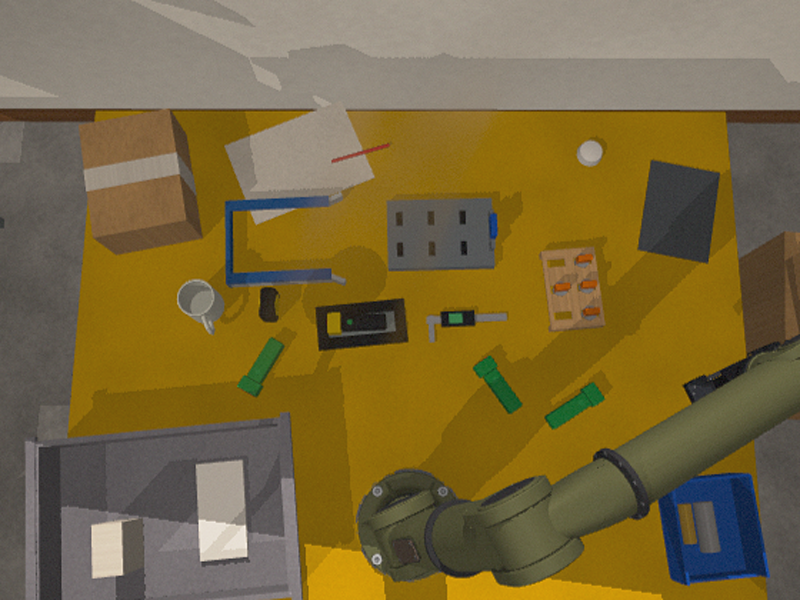

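View pics/scene0.png

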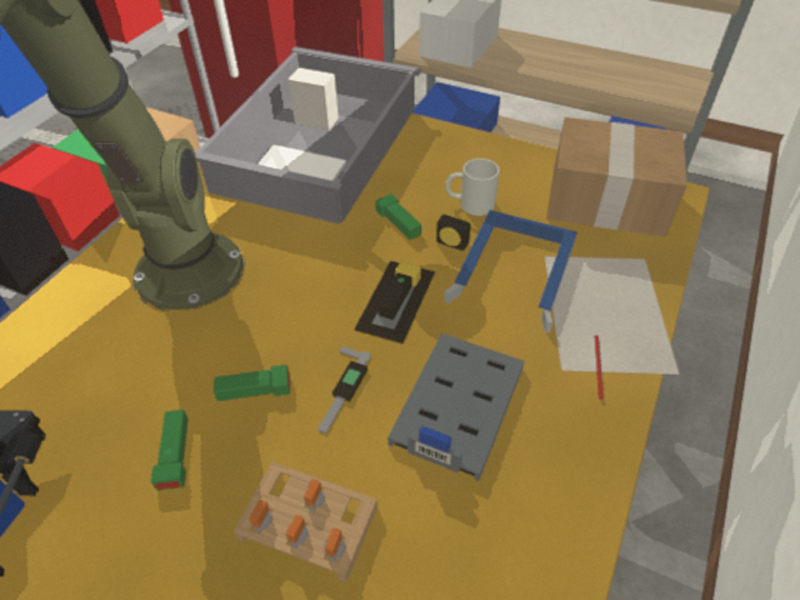

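Top view (800 px scale): the stand is at (573,288) with four orange studs at (584,259), (562,287), (588,284) and (591,311). The tray is at (442,234) with its handle at (493,226). The bay mouth is at about x=333 and its stop at about 229. The scanner with the yellow head is on its pad at (362,324). The three green look-alikes stay untouched. Next I'll view an enlarged crop.

```bash
cat > h.py <<'E'
import numpy as np, cv2
from cell import env
def ray(n,u,v,z,m=None):
    m=m or env.camera_model(n); T=m['world_from_camera']
    d=T[:3,:3]@np.linalg.solve(m['mtx'],[u,v,1.]); p=T[:3,3]
    return (p+d*(z-p[2])/d[2])[:2]
def proj(n,P,m=None):
    m=m or env.camera_model(n); T=np.linalg.inv(m['world_from_camera'])
    q=m['mtx']@(T[:3,:3]@np.array(P,float)+T[:3,3]); return q[:2]/q[2]
def go(cur,tgt):
    """cur,tgt: x,y,z,yaw(rad) of tool x -> row shift along tool axes + twist about tool z"""
    c,s=np.cos(cur[3]),np.sin(cur[3]); d=np.subtract(tgt[:3],cur[:3])
    return np.round([c*d[0]+s*d[1], s*d[0]-c*d[1], -d[2], -(tgt[3]-cur[3])],3)
def pose():
    o=env.get_obs(); w,x,y,z=o['ee_rot']
    return np.r_[o['ee_pos'],2*np.arctan2(y,x)]
E
python3 - <<'E'
from h import *
im=env.snapshot('top')[126:252,140:434]
cv2.imwrite('pics/top1.png',cv2.resize(im,None,fx=2.7,fy=2.7,interpolation=cv2.INTER_CUBIC))
s=.7
for n,u,v,z in [('st1',584,259,61),('st2',562,287,61),('st3',588,284,61),('st4',591,311,61),('tray',442,234,26),('handle',493,226,84),('baymouthN',331,202,36),('baymouthF',331,275,36),('stopN',231,204,36),('stopF',231,280,36),('scan',362,324,32),('pad',362,324,3),('caliper',470,318,10)]:
    print(n,ray('top',u*s,v*s,z).round(0))
print(pose())
E
```

```text
st1 [ 569. -385.]
st2 [ 506. -334.]
st3 [ 513. -392.]
st4 [ 453. -395.]
tray [636. -75.]
handle [ 637. -184.]
baymouthN [708. 177.]
baymouthF [537. 173.]
stopN [702. 403.]
stopF [525. 395.]
scan [428. 103.]
pad [433. 104.]
caliper [ 446. -137.]
[ 2.73573389e+02 -5.89193306e+02  2.35701209e+02  4.34770264e-01]
```

View pics/top1.png

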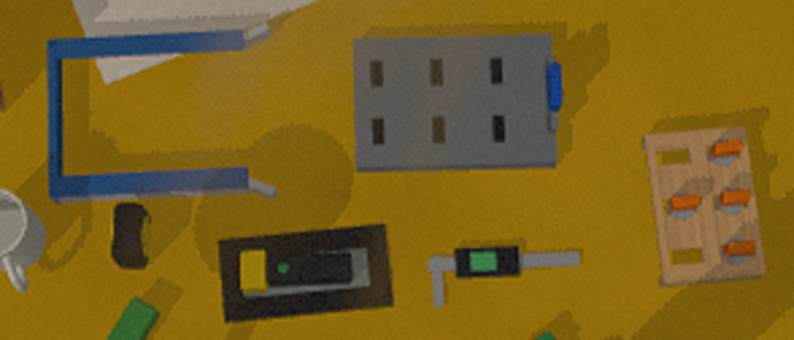

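The crop confirms four studs in the stand (pixels 727,149; 684,202; 735,198; 740,248). The tray's trailing end is to the right, and the scanner is on its pad with its yellow head to the left. Next I'll hover over the stand.

```bash
python3 -c "
from h import *
print(go([273.8,-589.5,236.6,.4348],[510,-375,236.6,1.5708]))"
```

```text
[304.576 -95.047  -0.     -1.136]
```

Call:
jog_arm([
  [[155, 305, -95, 0, -1.136], [155, 305, -95, 0, -1.136], [155, 305, -95, 0, -1.136], [155, 305, -95, 0, -1.136], [155, 305, -95, 0, -1.136], [155, 305, -95, 0, -1.136], [155, 305, -95, 0, -1.136], [155, 305, -95, 0, -1.136], [155, 305, -95, 0, -1.136], [155, 305, -95, 0, -1.136], [155, 305, -95, 0, -1.136], [155, 305, -95, 0, -1.136]],
], newtons=20)

```text
clock: 1.15
ee_pos: [509.0, -376.6, 236.2]
ee_rot: [-0.0, 0.709, 0.705, -0.001]
wrist_force: [0.3, 0.4, 0.3]
gripper_width: 34.7
gripper_force: 0.0
```

```bash
python3 - <<'E'
from h import *
m=env.camera_model('wrist'); im=env.snapshot('wrist'); print(pose(),env.get_obs()['gripper_width'])
import pickle; pickle.dump((m,im),open('w1.pkl','wb'))
cv2.imwrite('pics/w1.png',cv2.resize(im,(800,600),interpolation=cv2.INTER_CUBIC))
hsv=cv2.cvtColor(im,cv2.COLOR_BGR2HSV)
k=cv2.inRange(hsv,(5,190,110),(14,255,255))
n,l,s,c=cv2.connectedComponentsWithStats(k)
for i in range(1,n):
    if s[i,4]>60:
        pts=np.argwhere(l==i)[:,::-1].astype(np.float32); r=cv2.minAreaRect(pts)
        print(s[i],c[i].round(1),ray('wrist',*c[i],55,m).round(1),np.round(r[1],1),round(r[2],1))
E
```

```text
[ 508.9445542  -376.65849181  236.31204943    1.56522326] 34.132918184231094
```

View pics/w1.png

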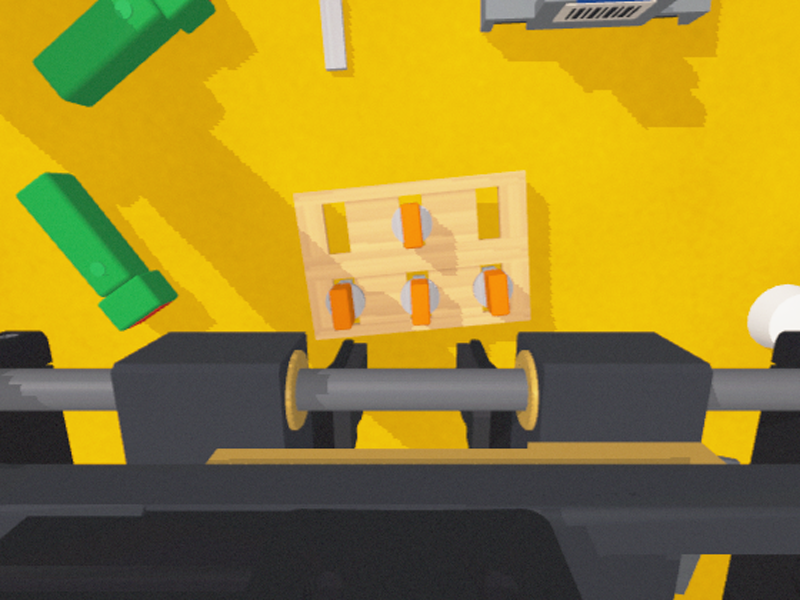

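The wrist view shows the four studs with top faces at (411,224), (342,305), (420,300) and (496,291), and the stand tilted about -5°.

```bash
cat >> h.py <<'E'
def studs(im,m,ztop,H=(8,19),amin=60):
    hsv=cv2.cvtColor(im,cv2.COLOR_BGR2HSV)
    k=cv2.inRange(hsv,(H[0],150,235),(H[1],255,255))
    n,l,s,c=cv2.connectedComponentsWithStats(k)
    for i in range(1,n):
        if s[i,4]>amin:
            pts=np.argwhere(l==i)[:,::-1].astype(np.float32); r=cv2.minAreaRect(pts)
            w=np.array([ray('wrist',*p,ztop,m) for p in pts],np.float32)
            R=cv2.minAreaRect(w); ev,V=np.linalg.eigh(np.cov(w.T))
            print(s[i,4],c[i].round(1),'mean',w.mean(0).round(1),'rect',np.round(R[0],1),np.round(R[1],1),'axis deg',round(np.degrees(np.arctan2(V[1,1],V[0,1]))%180,1))
E
python3 - <<'E'
from h import *; import pickle
m,im=pickle.load(open('w1.pkl','rb'))
hsv=cv2.cvtColor(im,cv2.COLOR_BGR2HSV)
for u,v in[(411,215),(411,241),(420,294),(420,318),(342,300),(496,285),(600,250)]: print(hsv[int(v*.7),int(u*.7)])
studs(im,m,61)
E
```

```text
[ 18 245 246]
[ 17 245 245]
[ 18 245 245]
[ 17 245 245]
[ 15 244 234]
[ 17 245 245]
[ 24 244 238]
373 [287.5 157.3] mean [ 509.9 -332.5] rect [ 509.9 -332.8] [12.6 30.7] axis deg 94.8
345 [348.7 205.9] mean [ 574.7 -384. ] rect [ 574.8 -384.2] [13.  30.8] axis deg 97.2
331 [293.6 212.6] mean [ 516.1 -391. ] rect [ 516.5 -391.5] [13.  30.9] axis deg 91.2
```

```bash
python3 - <<'E'
from h import *; import pickle
m,im=pickle.load(open('w1.pkl','rb'))
h=np.copy(im); hsv=cv2.cvtColor(im,cv2.COLOR_BGR2HSV); hsv[...,2]=cv2.add(hsv[...,2],8)*1
im2=cv2.cvtColor(hsv,cv2.COLOR_HSV2BGR); studs(im2,m,61)
p=pose();print(p,go(p,[510,-332.7,51,np.radians(94.8)]))
E
```

```text
390 [287.6 157.3] mean [ 510.  -332.6] rect [ 510.  -332.8] [13.6 31.3] axis deg 95.0
384 [348.4 205. ] mean [ 574.4 -383.1] rect [ 574.2 -382.9] [14.3 34.6] axis deg 99.3
361 [293.6 212.5] mean [ 516.1 -390.9] rect [ 516.6 -390.5] [33. 13.] axis deg 92.4
296 [237.7 216.2] mean [ 456.1 -394.6] rect [ 456.1 -394.9] [12.2 30. ] axis deg 94.0
[ 508.9445542  -376.65849181  236.31204943    1.56522326] [ 4.39640e+01  8.10000e-01  1.85312e+02 -8.90000e-02]
```

Call:
jog_arm([
  [[155, 22, 0, 40, -0.089], [155, 44, 1, 80, -0.089], [155, 44, 1, 120, -0.089], [155, 44, 1, 150, -0.089], [155, 44, 1, 175, -0.089], [155, 44, 1, 185, -0.089], [155, 44, 1, 185, -0.089], [155, 44, 1, 185, -0.089], [155, 44, 1, 185, -0.089]],
])

```text
clock: 1.95
ee_pos: [512.7, -332.3, 53.8]
ee_rot: [0.002, 0.675, 0.737, 0.0]
wrist_force: [0.5, -0.0, 0.1]
gripper_width: 34.1
gripper_force: 0.0
```

Call:
jog_arm([
  [[255, 0, 0, 0, 0], [255, 0, 0, 0, 0], [255, 0, 0, 0, 0], [255, 0, 0, 0, 0], [255, 0, 0, 0, 0], [255, 0, 0, 0, 0], [255, 0, 0, -2, 0]],
], newtons=25)

```text
clock: 2.53
ee_pos: [511.2, -330.9, 53.4]
ee_rot: [-0.0, 0.675, 0.738, -0.0]
wrist_force: [-1.0, -0.4, -0.1]
gripper_width: 13.7
gripper_force: 25.0
```

Call:
jog_arm([
  [[255, 0, 0, -20, 0], [255, 0, 0, -50, 0], [255, 0, 0, -85, 0], [255, 20, 18, -115, 0], [255, 45, 39, -140, 0], [255, 70, 61, -160, 0], [255, 95, 83, -180, 0], [255, 120, 104, -200, 0], [255, 140, 121, -207, 0], [255, 155, 133, -207, 0], [255, 155, 133, -207, 0], [255, 155, 133, -207, 0]],
])

```text
clock: 3.53
ee_pos: [630.4, -162.9, 260.0]
ee_rot: [-0.0, 0.674, 0.739, -0.0]
wrist_force: [-0.1, -0.7, -0.7]
gripper_width: 14.3
gripper_force: 25.0
```

Call:
jog_arm([
  [[255, 0, 0, 0, 0], [255, 0, 0, 0, 0], [255, 0, 0, 0, 0]],
])

```text
clock: 3.78
ee_pos: [629.3, -166.5, 260.1]
ee_rot: [-0.0, 0.676, 0.737, -0.001]
wrist_force: [-0.4, 0.2, -1.2]
gripper_width: 13.7
gripper_force: 25.0
```

```bash
python3 - <<'E'
from h import *
m=env.camera_model('wrist'); im=env.snapshot('wrist'); print(pose(),env.get_obs()['gripper_width'])
import pickle; pickle.dump((m,im),open('w2.pkl','wb'))
cv2.imwrite('pics/w2.png',cv2.resize(im,(800,600),interpolation=cv2.INTER_CUBIC))
E
```

```text
[ 629.42666022 -166.25715937  260.26837585    1.65751531] 13.738697711521532
```

View pics/w2.png

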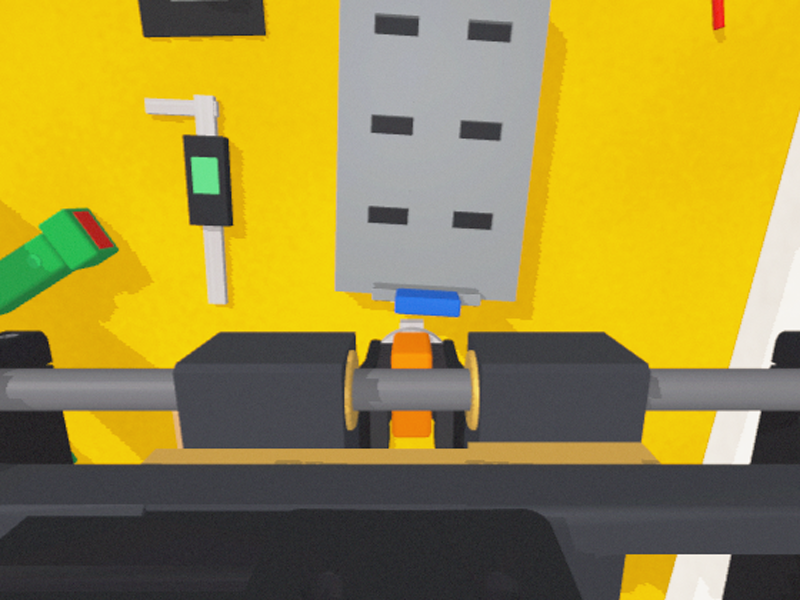

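All six slots are visible, at (396,26), (490,31), (392,125), (480,131), (388,215) and (472,220). The held stud is between the fingers with its foot tip at (411,325), and the handle is at (428,302). Now I'll fit the tray pose.

```bash
cat >> h.py <<'E'
def fit_tray(im,m,verb=1,seeds=None):
    g=im.max(2); k=(g<95).astype(np.uint8); 
    n,l,s,c=cv2.connectedComponentsWithStats(k); P=[]
    for i in range(1,n):
        if s[i,4]>150 and s[i,4]<900 and s[i,1]<240:
            w=np.array([ray('wrist',*p,26,m) for p in np.argwhere(l==i)[:,::-1]],np.float32)
            R=cv2.minAreaRect(w); a=sorted(R[1])
            if verb: print(s[i,4],c[i].round(1),np.round(R[0],1),np.round(a,1))
            if 8<a[0]<19 and 28<a[1]<40: P.append(R[0])
    return np.array(P)
def solve_tray(P,psi0,c0):
    from scipy.optimize import least_squares
    S=np.array([[x,y] for x in(92,20,-52) for y in(36,-36)],float)
    def tr(v): 
        c,s=np.cos(v[2]),np.sin(v[2]); return S@np.array([[c,s],[-s,c]])+v[:2]
    f=lambda v:(lambda T:(P-T[np.argmin(((P[:,None]-T)**2).sum(2),1)]).ravel())(tr(v))
    r=least_squares(f,[*c0,psi0]); return r.x,tr(r.x),np.abs(r.fun).max()
E
python3 - <<'E'
from h import *; import pickle
m,im=pickle.load(open('w2.pkl','rb'))
P=fit_tray(im,m); v,T,e=solve_tray(P,np.pi/2,(636,-75)); print(v.round(3),np.degrees(v[2]),e);print(T.round(1))
for z in(15,20,25): print('foot tip?',z, ray('wrist',411*.7,325*.7,z,m))
E
```

```text
364 [277.3  17.7] [602.7  22.6] [11.9 32.2]
354 [342.2  22. ] [673.9  24.5] [11.9 32. ]
337 [274.2  87.3] [604.5 -48.8] [12.8 32.5]
329 [336.   91.1] [675.8 -46.9] [12.8 31.9]
299 [271.1 150.4] [ 606.4 -120.2] [12.9 32.5]
289 [330.3 154. ] [ 677.8 -118.3] [13.  32.1]
887 [ 16.6 245.3] [ 284.4 -270.5] [38.5 49. ]
454 [550.7 245.2] [ 977.8 -208.7] [26.3 34.3]
331 [263.8 249.3] [ 602.7 -246.6] [29.3 30.2]
323 [311.3 248.7] [ 669.5 -239.8] [27.5 27.5]
[640.722 -67.848   1.597] 91.52184750808522 0.584300879409497
[[ 602.3   23.2]
 [ 674.3   25.1]
 [ 604.2  -48.8]
 [ 676.2  -46.9]
 [ 606.1 -120.8]
 [ 678.1 -118.9]]
foot tip? 15 [ 634.65669345 -218.30837528]
foot tip? 20 [ 634.52949653 -216.81343132]
foot tip? 25 [ 634.4022996  -215.31848736]
```

```bash
python3 - <<'E'
from h import *; import pickle
m,im=pickle.load(open('w2.pkl','rb'))
c=im[210:320,225:350]; cv2.imwrite('pics/c2.png',cv2.resize(c,None,fx=5,fy=5,interpolation=cv2.INTER_CUBIC))
for u,v in[(377,72),(436,72),(497,70),(378,130),(438,130),(499,129)]: print(ray('top',u/2.7+140,v/2.7+126,26).round(1))
for u,v in[(684,202),(727,149),(735,198),(740,248)]: print('stud',ray('top',u/2.7+140,v/2.7+126,61).round(1))
t=np.array([629.4,-166.4,260.2]); X=np.array([np.cos(1.6575),np.sin(1.6575),0]);Y=np.array([np.sin(1.6575),-np.cos(1.6575),0])
for nm,dx,dy,z in [('foot end L',15-1.8,-5,224),('foot end R',15-1.8,5,224),('foot end topL',13.2,-5,230),('wing far top L',14.2,-7,270),('wing far top R',14.2,7,270),('wing far bot L',14.2,-7,244),('wing far bot R',14.2,7,244)]:
    q=proj('wrist',[*(t+X*dx+Y*dy)[:2],z],m); print(nm,q.round(1),((q-[225,210])*5).round(0))
E
```

```text
[673.3  21.3]
[673.5 -49.7]
[ 676.3 -123. ]
[601.1  19.9]
[601.4 -51.7]
[ 602.8 -124.5]
stud [ 506.4 -334.2]
stud [ 569.9 -386.7]
stud [ 511.4 -393.4]
stud [ 452.5 -396.5]
foot end L [278.2 223.4] [266.  67.]
foot end R [294.4 223.3] [347.  67.]
foot end topL [277.9 226.1] [264.  81.]
wing far top L [270.9 248.2] [230. 191.]
wing far top R [300.7 248.2] [379. 191.]
wing far bot L [273.4 231.6] [242. 108.]
wing far bot R [298.8 231.6] [369. 108.]
```

View pics/c2.png

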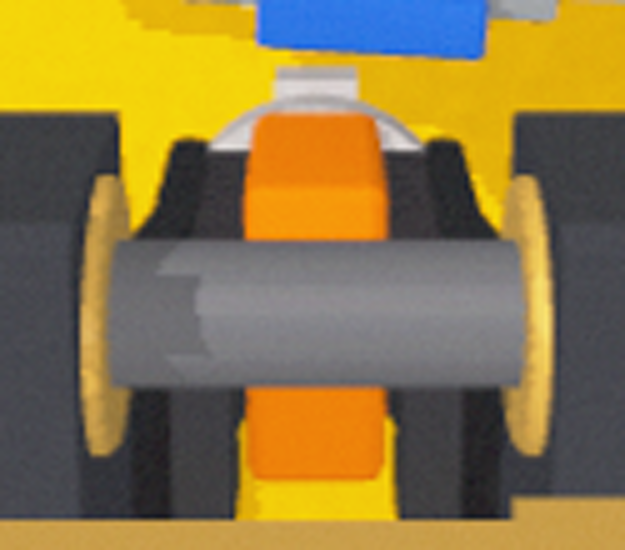

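```bash
python3 -c "
from h import *
p=pose();print(p,go(p,[606.1,-122.3,72,.027]))"
```

```text
[ 629.42666022 -166.25715937  260.26837585    1.65751531] [ 45.812 -19.432 188.268   1.631]
```

Call:
jog_arm([
  [[255, 46, -19, 0, 0.12], [255, 46, -19, 0, 0.24], [255, 46, -19, 20, 0.36], [255, 46, -19, 40, 0.48], [255, 46, -19, 60, 0.6], [255, 46, -19, 80, 0.72], [255, 46, -19, 100, 0.84], [255, 46, -19, 115, 0.96], [255, 46, -19, 130, 1.08], [255, 46, -19, 140, 1.2], [255, 46, -19, 140, 1.32], [255, 46, -19, 140, 1.44]],
])

```text
clock: 4.83
ee_pos: [606.0, -121.4, 119.4]
ee_rot: [-0.0, 0.994, 0.106, -0.001]
wrist_force: [-0.0, 0.6, -0.3]
gripper_width: 13.7
gripper_force: 25.0
```

Call:
jog_arm([
  [[255, 0, 0, 0, 0.1], [255, 0, 0, 10, 0.191], [255, 0, 0, 30, 0.191], [255, 0, 0, 48, 0.191], [255, 0, 0, 48, 0.191], [255, 0, 0, 48, 0.191], [255, 0, 0, 48, 0.191], [255, 0, 0, 48, 0.191]],
])

```text
clock: 5.5
ee_pos: [608.1, -121.0, 74.1]
ee_rot: [0.0, 1.0, 0.014, 0.001]
wrist_force: [-0.1, 0.6, -0.4]
gripper_width: 13.5
gripper_force: 25.0
```

```bash
cat >> h.py <<'E'
def hover(tag,off=(-1.8,0),dz=0,box=(200,180,180,130),f=4.4,slot=None,lift=36.4):
    """save crop; mark predicted foot end corners (tool frame offset off) and slot end at deck"""
    m=env.camera_model('wrist'); im=env.snapshot('wrist'); p=pose(); print(p.round(3),env.get_obs()['gripper_width'].round(1),env.get_obs()['wrist_force'].round(1))
    u,v,w,h=box; cv2.imwrite(f'pics/{tag}.png',cv2.resize(im[v:v+h,u:u+w],None,fx=f,fy=f,interpolation=cv2.INTER_CUBIC))
    import pickle; pickle.dump((m,im,p),open(tag+'.pkl','wb'))
E
python3 -c "
from h import *
hover('s1')"
```

```text
Traceback (most recent call last):
  File "h.py", line 46, in hover
    m=env.camera_model('wrist'); im=env.snapshot('wrist'); p=pose(); print(p.round(3),env.get_obs()['gripper_width'].round(1),env.get_obs()['wrist_force'].round(1))
                                                                                      ^^^^^^^^^^^^^^^^^^^^^^^^^^^^^^^^^^^^
AttributeError: 'float' object has no attribute 'round'
```

```bash
sed -i "s/env.get_obs()\['gripper_width'\].round(1)/round(float(env.get_obs()['gripper_width']),1)/" h.py
python3 -c "
from h import *
hover('s1')"
```

```text
[ 6.07938e+02 -1.20826e+02  7.39430e+01  2.90000e-02] 13.9 [ 0.6  0.1 -0.1]
```

View pics/s1.png

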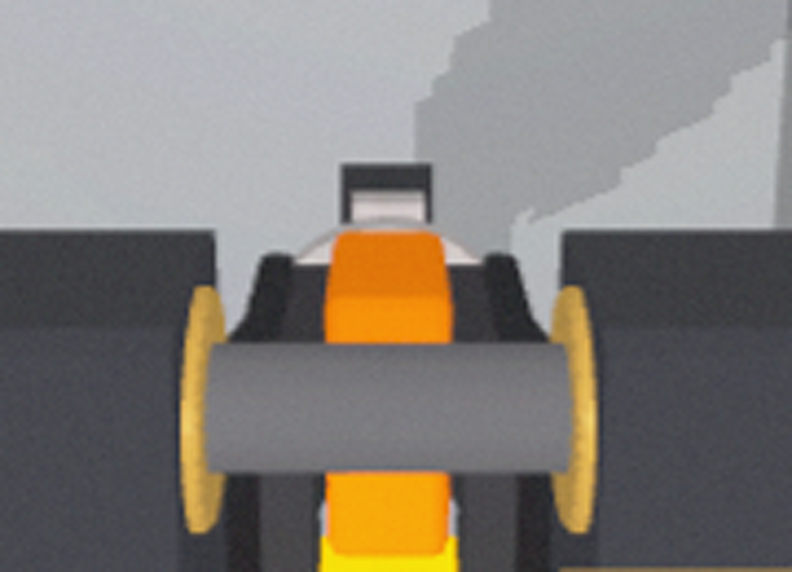

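```bash
python3 -c "
from h import *; import pickle
m,im,p=pickle.load(open('s1.pkl','rb'))
print(ray('wrist',200+388.5/4.4,180+190/4.4,p[2]-36.4,m),ray('wrist',200+387/4.4,180+165/4.4,26,m))"
```

```text
[ 622.16969271 -120.35255227] [ 622.77078974 -120.14461925]
```

Call:
jog_arm([
  [[255, -1.4, 0, 0, 0], [255, -1.4, 0, 0, 0], [255, -1.4, 0, 10, 0], [255, -1.4, 0, 18, 0], [255, -1.4, 0, 22, 0], [255, -1.4, 0, 26, 0], [255, -1.4, 0, 26, 0], [255, -1.4, 0, 26, 0]],
])

```text
clock: 6.27
ee_pos: [605.0, -120.5, 47.7]
ee_rot: [0.0, 1.0, 0.014, -0.001]
wrist_force: [-5.2, 0.5, 12.4]
gripper_width: 13.8
gripper_force: 25.0
```

Call:
jog_arm([
  [[255, 0.3, 0, -0.8, 0], [255, 0.3, 0, -0.8, -0.12], [255, 0.3, 0, -0.8, -0.24], [255, 0.3, 0, -0.8, -0.36], [255, 0.3, 0, -0.8, -0.48], [255, 0.3, 0, -0.8, -0.6], [255, 0.3, 0, -0.8, -0.72], [255, 0.3, 0, -0.8, -0.84], [255, 0.3, 0, -0.8, -0.96], [255, 0.3, 0, -0.8, -1.08], [255, 0.3, 0, -0.8, -1.2], [255, 0.3, 0, -0.8, -1.32]],
])

```text
clock: 7.27
ee_pos: [606.5, -120.6, 47.7]
ee_rot: [0.0, 0.779, 0.627, 0.0]
wrist_force: [-0.8, 1.0, 3.1]
gripper_width: 13.8
gripper_force: 25.0
```

Call:
jog_arm([
  [[255, 0, 0, 0, -0.12], [255, 0, 0, 0, -0.249], [255, 0, 0, 0, -0.249], [255, 0, 0, 0, -0.249], [155, 0, 0, 0, -0.249], [155, 0, 0, 0, -0.249], [155, 0, 0, 0, -0.249]],
])

```text
clock: 7.85
ee_pos: [605.3, -120.6, 46.6]
ee_rot: [-0.001, 0.698, 0.716, -0.0]
wrist_force: [-0.6, 0.3, 0.9]
gripper_width: 26.3
gripper_force: 0.0
```

Call:
jog_arm([
  [[155, 0, 0, -25, 0], [155, 0, 0, -65, 0], [155, 0, 0, -105, 0], [155, -35, -5, -115, -0.1], [155, -75, -11, -115, -0.1], [155, -115, -17, -115, -0.1], [155, -155, -23, -115, -0.1], [155, -195, -29, -115, -0.1], [155, -235, -35, -115, -0.1], [155, -261, -39, -115, -0.1], [155, -261, -39, -110, -0.1], [155, -261, -39, -85, -0.1]],
])

```text
clock: 8.85
ee_pos: [575.0, -387.0, 135.6]
ee_rot: [0.004, 0.663, 0.748, 0.0]
wrist_force: [0.8, 1.1, 1.1]
gripper_width: 34.2
gripper_force: 0.0
```

Call:
jog_arm([
  [[155, 0, 0, 0, 0], [155, 0, 0, 30, 0], [155, 0, 0, 55, 0], [155, 0, 0, 75, 0], [155, 0, 0, 80.5, 0], [155, 0, 0, 80.5, 0], [155, 0, 0, 80.5, 0], [255, 0, 0, 80.5, 0], [255, 0, 0, 80.5, 0], [255, 0, 0, 80.5, 0], [255, 0, 0, 80.5, 0], [255, 0, 0, 80.5, 0]],
])

```text
clock: 9.85
ee_pos: [574.4, -382.9, 52.8]
ee_rot: [0.001, 0.661, 0.751, -0.0]
wrist_force: [-0.2, 0.6, 3.5]
gripper_width: 13.9
gripper_force: 25.0
```

Call:
jog_arm([
  [[255, 0, 0, -30, 0], [255, 0, 0, -70, 0], [255, 10, 5, -105, 0.1], [255, 40, 22, -115, 0.22], [255, 72, 39, -115, 0.34], [255, 106, 58, -115, 0.46], [255, 140, 76, -115, 0.58], [255, 174, 95, -115, 0.7], [255, 208, 113, -115, 0.82], [255, 240, 131, -115, 0.94], [255, 249, 136, -115, 1.06], [255, 249, 136, -115, 1.18]],
])

```text
clock: 10.85
ee_pos: [678.6, -110.8, 166.8]
ee_rot: [-0.002, 0.966, 0.257, 0.001]
wrist_force: [-0.6, -0.3, -1.2]
gripper_width: 14.1
gripper_force: 25.0
```

Call:
jog_arm([
  [[255, 0, 0, 0, 0.12], [255, 0, 0, 20, 0.24], [255, 0, 0, 40, 0.36], [255, 0, 0, 60, 0.48], [255, 0, 0, 80, 0.491], [255, 0, 0, 93, 0.491], [255, 0, 0, 93, 0.491], [255, 0, 0, 93, 0.491], [255, 0, 0, 93, 0.491]],
])

```text
clock: 11.6
ee_pos: [678.3, -118.4, 75.2]
ee_rot: [0.0, 1.0, 0.014, 0.001]
wrist_force: [0.1, -0.9, -0.5]
gripper_width: 13.6
gripper_force: 25.0
```

```bash
cat >> h.py <<'E'
def check(tag,lift=36.4):
    hover(tag); import pickle; m,im,p=pickle.load(open(tag+'.pkl','rb')); g=im.mean(2)
    d=g<70
    # slot far edge: first dark row in central columns
    r0=[v for v in range(195,235) if d[v,282:296].mean()>.6][0]
    cols=[u for u in range(258,320) if d[r0+1:r0+5,u].mean()>.6]
    fr=[v for v in range(r0+2,240) if (g[v,284:293]>110).mean()>.6][0]
    fc=[u for u in range(258,320) if g[fr+1:fr+5,u].mean()>110]
    print('slot row',r0,'cols',cols[0],cols[-1],'foot row',fr,'cols',fc[0],fc[-1])
    fc=[u for u in fc if cols[0]<=u<=cols[-1]]
    def sub(v): a,b,c=g[v-1,282:296].mean(),g[v,282:296].mean(),0; return v
    S=ray('wrist',(cols[0]+cols[-1]+1)/2-.5,r0-.5,26,m); F=ray('wrist',(fc[0]+fc[-1]+1)/2-.5,fr-.5,p[2]-lift,m)
    a=p[3]; X=np.array([np.cos(a),np.sin(a)]); Y=np.array([np.sin(a),-np.cos(a)]); D=S-F
    print('gap along tool x',(D@X).round(2),'-> move x',(D@X-2).round(2),' y',(D@Y).round(2))
E
python3 -c "
from h import *
check('s2',37.5)
import pickle
m,im,p=pickle.load(open('s2.pkl','rb')); print(im.mean(2)[208:236,288].astype(int)); print(im.mean(2)[220:226,270:308].astype(int))"
```

```text
[ 6.78568e+02 -1.18481e+02  7.56140e+01  2.70000e-02] 13.8 [-0.  -0.5 -0.9]
slot row 215 cols 279 298 foot row 224 cols 258 319
gap along tool x 2.69 -> move x 0.69  y 0.34
[178 178 177 175 175 177 125  66  60  55  56  55  57  58  54  98 146 152
 180 190 192 163 149 162 175 128 111 113]
[[175 174 174 175 175 174 174 176 121  63  52  58  59  58  57  58  50  55
   57  56  56  58  54  56  57  57  56  51  67 125 144 150 151 153 153 150
  153 150]
 [175 177 178 176 174 176 175 176 118  62  50  56  61  55  60  59  56  57
   58  56  55  57  59  58  55  59  54  58  70 126 148 150 151 151 147 150
  151 153]
 [173 177 178 174 177 175 174 174 119  65  56  56  54  57  56  56  56  57
   54  51  54  56  57  55  55  59  54  57  72 125 148 152 151 148 150 150
  151 150]
 [176 176 177 177 175 174 174 174 117  61  88 100 103 101 100 101  98  97
   98  98 102 103 104 100 102 102  74  51  68 125 147 153 151 151 151 153
  151 147]
 [177 177 176 175 176 178 176 176 116  75 132 148 152 154 149 150 149 147
  146 148 150 147 149 148 147 149  98  56  70 125 147 151 151 153 152 153
  150 151]
 [175 175 178 174 174 176 175 175 116  77 133 152 155 156 155 155 153 152
  152 153 153 153 152 155 156 156 111  63  69 126 147 152 148 153 151 152
  152 150]]
```

Call:
jog_arm([
  [[255, 0.7, 0.4, 0, 0], [255, 0.7, 0.4, 0, 0], [255, 0.7, 0.4, 10, 0], [255, 0.7, 0.4, 18, 0], [255, 0.7, 0.4, 22, 0], [255, 0.7, 0.4, 26, 0], [255, 0.7, 0.4, 26, 0], [255, 0.7, 0.4, 26, 0]],
])

```text
clock: 12.32
ee_pos: [677.4, -118.7, 48.6]
ee_rot: [0.0, 1.0, 0.013, -0.001]
wrist_force: [-3.2, 0.1, 7.7]
gripper_width: 13.5
gripper_force: 25.0
```

Call:
jog_arm([
  [[255, 0, 0, -0.8, 0], [255, 0, 0, -0.8, -0.12], [255, 0, 0, -0.8, -0.24], [255, 0, 0, -0.8, -0.36], [255, 0, 0, -0.8, -0.48], [255, 0, 0, -0.8, -0.6], [255, 0, 0, -0.8, -0.72], [255, 0, 0, -0.8, -0.84], [255, 0, 0, -0.8, -0.96], [255, 0, 0, -0.8, -1.08], [255, 0, 0, -0.8, -1.2], [255, 0, 0, -0.8, -1.32]],
])

```text
clock: 13.32
ee_pos: [678.0, -118.7, 48.7]
ee_rot: [-0.0, 0.78, 0.626, -0.0]
wrist_force: [0.6, -0.6, 2.5]
gripper_width: 13.5
gripper_force: 25.0
```

Call:
jog_arm([
  [[255, 0, 0, 0, -0.12], [255, 0, 0, 0, -0.25], [255, 0, 0, 0, -0.25], [255, 0, 0, 0, -0.25], [155, 0, 0, 0, -0.25], [155, 0, 0, 0, -0.25], [155, 0, 0, 0, -0.25]],
])

```text
clock: 13.9
ee_pos: [677.9, -118.7, 48.2]
ee_rot: [-0.0, 0.698, 0.716, -0.0]
wrist_force: [0.4, 0.1, 0.0]
gripper_width: 26.4
gripper_force: 0.0
```

Call:
jog_arm([
  [[155, 0, 0, -30, 0], [155, 0, 0, -70, 0], [155, -5, -3, -105, 0], [155, -35, -22, -115, 0], [155, -68, -43, -115, 0], [155, -102, -65, -115, 0], [155, -136, -86, -115, 0], [155, -170, -108, -115, 0], [155, -204, -129, -115, 0], [155, -238, -151, -115, 0], [155, -268, -170, -110, 0], [155, -268, -170, -90, 0]],
])

```text
clock: 14.9
ee_pos: [510.2, -402.8, 141.2]
ee_rot: [0.004, 0.703, 0.711, -0.003]
wrist_force: [-0.2, -1.6, -0.9]
gripper_width: 34.5
gripper_force: 0.0
```

Call:
jog_arm([
  [[155, 0, 0, 0, 0], [155, 0, 0, 30, 0], [155, 0, 0, 55, 0], [155, 0, 0, 75, 0], [155, 0, 0, 86, 0], [155, 0, 0, 86, 0], [155, 0, 0, 86, 0], [255, 0, 0, 86, 0], [255, 0, 0, 86, 0], [255, 0, 0, 86, 0], [255, 0, 0, 86, 0], [255, 0, 0, 86, 0]],
])

```text
clock: 15.9
ee_pos: [515.6, -391.5, 53.7]
ee_rot: [0.001, 0.698, 0.716, -0.0]
wrist_force: [-0.7, 0.7, 3.0]
gripper_width: 13.9
gripper_force: 25.0
```

Call:
jog_arm([
  [[255, 0, 0, -30, 0], [255, 0, 0, -70, 0], [255, 15, 4, -105, 0.1], [255, 50, 14, -115, 0.22], [255, 87, 25, -115, 0.34], [255, 124, 35, -115, 0.46], [255, 161, 46, -115, 0.58], [255, 198, 56, -115, 0.7], [255, 235, 67, -115, 0.82], [255, 272, 77, -115, 0.94], [255, 309, 88, -115, 1.06], [255, 341, 97, -115, 1.18]],
])

```text
clock: 16.9
ee_pos: [603.4, -45.1, 167.9]
ee_rot: [-0.0, 0.979, 0.205, 0.0]
wrist_force: [-0.1, 0.4, 0.2]
gripper_width: 14.0
gripper_force: 25.0
```

Call:
jog_arm([
  [[255, 0, 0, 0, 0.12], [255, 0, 0, 10, 0.24], [255, 0, 0, 35, 0.36], [255, 0, 0, 60, 0.39], [255, 0, 0, 80, 0.39], [255, 0, 0, 93, 0.39], [255, 0, 0, 93, 0.39], [255, 0, 0, 93, 0.39], [255, 0, 0, 93, 0.39]],
])

```text
clock: 17.65
ee_pos: [604.3, -47.7, 76.0]
ee_rot: [0.0, 1.0, 0.013, 0.001]
wrist_force: [-0.2, 0.5, -0.6]
gripper_width: 13.3
gripper_force: 25.0
```

```bash
python3 -c "
from h import *
check('s3',37.7)
import pickle
m,im,p=pickle.load(open('s3.pkl','rb')); print(im.mean(2)[208:236,288].astype(int)); print(im.mean(2)[220:226,270:308].astype(int))"
```

```text
[ 6.04493e+02 -4.77340e+01  7.63480e+01  2.70000e-02] 13.9 [ 0.5 -0.2 -0.8]
slot row 215 cols 280 298 foot row 221 cols 258 319
gap along tool x 0.65 -> move x -1.35  y 0.67
[187 187 184 183 185 186  88  59  58  60  62  59  57 153 160 181 200 204
 175 163 170 182 137 117 118 117 117 117]
[[185 184 186 185 186 184 187 185 185 122  65  59  57  58  58  57  57  59
   57  61  58  60  59  58  58  58  60  60  57  71 132 158 161 160 159 160
  159 159]
 [183 187 185 186 184 187 183 186 185 134 139 156 158 158 157 156 153 154
  153 154 158 153 155 154 156 156 104  57  59  76 131 155 159 160 158 159
  161 158]
 [183 186 185 187 184 186 186 185 185 133 147 161 167 162 163 164 163 160
  160 163 161 161 163 162 160 165 107  55  59  74 133 156 160 160 160 160
  158 159]
 [185 185 186 186 186 187 185 185 186 139 161 181 184 185 183 180 181 179
  181 180 180 180 184 183 182 182 124  66  57  73 134 156 161 160 157 160
  159 160]
 [186 185 185 186 186 185 187 187 185 158 185 202 205 205 204 204 201 201
  200 202 202 202 201 202 203 202 140  72  59  73 133 158 160 162 158 159
  159 160]
 [185 186 185 186 186 186 186 184 185 139 182 203 208 209 208 206 203 203
  204 202 203 206 204 207 204 203 143  72  59  75 134 157 159 160 161 159
  158 160]]
```

Call:
jog_arm([
  [[255, -1, 1, 0, 0], [255, -1, 1, 0, 0], [255, -1, 1, 10, 0], [255, -1, 1, 18, 0], [255, -1, 1, 22, 0], [255, -1, 1, 26.5, 0], [255, -1, 1, 26.5, 0], [255, -1, 1, 26.5, 0]],
])

```text
clock: 18.37
ee_pos: [602.0, -48.7, 49.1]
ee_rot: [0.0, 1.0, 0.014, -0.0]
wrist_force: [-4.7, -1.2, 9.2]
gripper_width: 13.6
gripper_force: 25.0
```

Call:
jog_arm([
  [[255, 0, 0, -0.6, 0], [255, 0, 0, -0.6, -0.12], [255, 0, 0, -0.6, -0.24], [255, 0, 0, -0.6, -0.36], [255, 0, 0, -0.6, -0.48], [255, 0, 0, -0.6, -0.6], [255, 0, 0, -0.6, -0.72], [255, 0, 0, -0.6, -0.84], [255, 0, 0, -0.6, -0.96], [255, 0, 0, -0.6, -1.08], [255, 0, 0, -0.6, -1.2], [255, 0, 0, -0.6, -1.32]],
])

```text
clock: 19.37
ee_pos: [603.4, -48.6, 49.2]
ee_rot: [0.001, 0.78, 0.626, 0.001]
wrist_force: [1.2, 0.1, 2.4]
gripper_width: 13.7
gripper_force: 25.0
```

Call:
jog_arm([
  [[255, 0, 0, 0, -0.12], [255, 0, 0, 0, -0.25], [255, 0, 0, 0, -0.25], [255, 0, 0, 0, -0.25], [155, 0, 0, 0, -0.25], [155, 0, 0, 0, -0.25], [155, 0, 0, 0, -0.25]],
])

```text
clock: 19.95
ee_pos: [601.3, -48.9, 48.0]
ee_rot: [-0.001, 0.698, 0.716, -0.001]
wrist_force: [0.3, 0.3, 0.6]
gripper_width: 26.7
gripper_force: 0.0
```

Call:
jog_arm([
  [[155, 0, 0, -35, 0], [155, 0, 0, -75, 0], [155, -20, -9, -105, 0], [155, -56, -26, -115, -0.05], [155, -92, -42, -115, -0.05], [155, -128, -59, -115, -0.05], [155, -164, -75, -115, -0.05], [155, -200, -92, -115, -0.05], [155, -236, -108, -115, -0.05], [155, -272, -125, -115, -0.05], [155, -308, -141, -115, -0.05], [155, -341, -156, -115, -0.05]],
])

```text
clock: 20.95
ee_pos: [453.2, -395.9, 163.4]
ee_rot: [-0.0, 0.68, 0.733, -0.001]
wrist_force: [0.8, -0.2, 0.5]
gripper_width: 34.0
gripper_force: 0.0
```

Call:
jog_arm([
  [[155, 0, 0, 0, 0], [155, 0, 0, 30, 0], [155, 0, 0, 60, 0], [155, 0, 0, 90, 0], [155, 0, 0, 111, 0], [155, 0, 0, 111, 0], [155, 0, 0, 111, 0], [255, 0, 0, 111, 0], [255, 0, 0, 111, 0], [255, 0, 0, 111, 0], [255, 0, 0, 111, 0], [255, 0, 0, 111, 0]],
])

```text
clock: 21.95
ee_pos: [455.7, -394.3, 54.1]
ee_rot: [0.001, 0.68, 0.733, -0.0]
wrist_force: [-0.9, 0.6, 4.4]
gripper_width: 13.8
gripper_force: 25.0
```

Call:
jog_arm([
  [[255, 0, 0, -35, 0], [255, 0, 0, -75, 0], [255, 20, 15, -105, 0.1], [255, 50, 37, -115, 0.22], [255, 80, 60, -115, 0.34], [255, 110, 82, -115, 0.46], [255, 140, 104, -115, 0.58], [255, 170, 126, -115, 0.7], [255, 200, 149, -115, 0.82], [255, 230, 171, -115, 0.94], [255, 260, 193, -115, 1.06], [255, 290, 216, -115, 1.18]],
])

```text
clock: 22.95
ee_pos: [649.1, -86.6, 167.9]
ee_rot: [0.0, 0.974, 0.228, -0.0]
wrist_force: [0.3, 0.3, -0.3]
gripper_width: 13.8
gripper_force: 25.0
```

```bash
python3 -c "
from h import *
p=pose();print(p,go(p,[675.6,-46.8,76,.027]))"
```

```text
[ 6.49107092e+02 -8.65702959e+01  1.67919311e+02  4.60749024e-01] [ 41.413 -23.844  91.919   0.434]
```

Call:
jog_arm([
  [[255, 21, -13, 0, 0.12], [255, 42.4, -25.8, 10, 0.24], [255, 42.4, -25.8, 35, 0.36], [255, 42.4, -25.8, 60, 0.439], [255, 42.4, -25.8, 80, 0.439], [255, 42.4, -25.8, 92.5, 0.439], [255, 42.4, -25.8, 92.5, 0.439], [255, 42.4, -25.8, 92.5, 0.439], [255, 42.4, -25.8, 92.5, 0.439]],
])

```text
clock: 23.7
ee_pos: [675.8, -46.0, 76.9]
ee_rot: [-0.0, 1.0, 0.014, 0.001]
wrist_force: [0.4, -0.4, -0.0]
gripper_width: 13.6
gripper_force: 25.0
```

```bash
python3 -c "
from h import *
check('s4',38)
import pickle
m,im,p=pickle.load(open('s4.pkl','rb')); print(im.mean(2)[208:236,288].astype(int)); print(im.mean(2)[220:226,270:308].astype(int))"
```

```text
[ 6.76038e+02 -4.60560e+01  7.72230e+01  2.80000e-02] 13.7 [ 0.1  0.3 -0.7]Traceback (most recent call last):
  File "<string>", line 3, in <module>
    check('s4',38)
    ~~~~~^^^^^^^^^
  File "h.py", line 53, in check
    r0=[v for v in range(195,235) if d[v,282:296].mean()>.6][0]
       ~~~~~~~~~~~~~~~~~~~~~~~~~~~~~~~~~~~~~~~~~~~~~~~~~~~~~^^^
IndexError: list index out of range
```

View pics/s4.png

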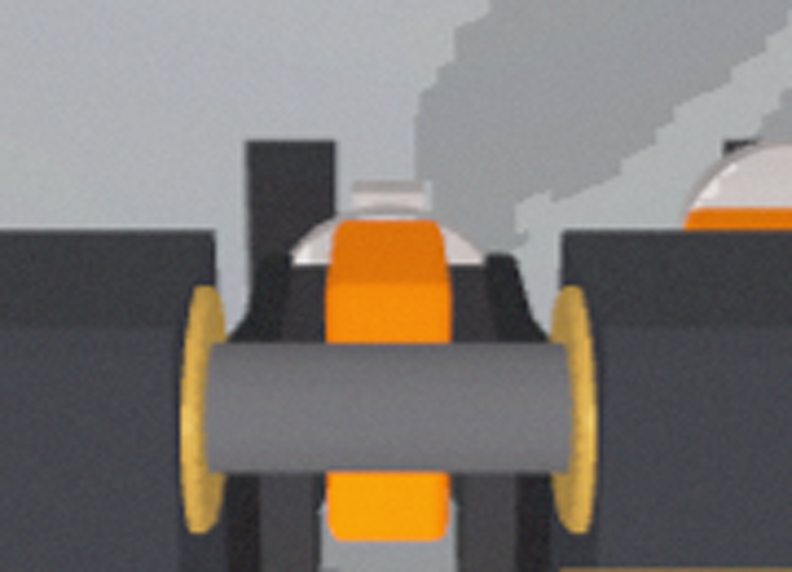

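The tray has been knocked: the slot's far edge now spans (246–336,141), while the held foot sits at (352–427,183). The slot edges still look parallel to the tool.

```bash
python3 -c "
from h import *; import pickle
m,im,p=pickle.load(open('s4.pkl','rb'));g=im.mean(2)
print(g[208:226,262].astype(int)); print(g[214:230:3,250:282].astype(int)); print(g[216:228,288].astype(int)); print(g[223,275:302].astype(int))
S=[ray('wrist',200+u/4.4-.5,180+141/4.4-.5,26,m) for u in(246,336)];F=[ray('wrist',200+u/4.4-.5,180+183/4.4-.5,p[2]-38,m) for u in(352,427)]
S=np.array(S);F=np.array(F);print(S,F,S.mean(0)-F.mean(0))"
```

```text
[179 178 177 151  73  58  57  58  59  57  57  56  55  55  51  52  56  57]
[[179 178 178 175 178 138  80  55  53  57  54  55  57  56  54  56  56  55
   55  57  57  57  55  56  56  56 127 168 177 178 178 176]
 [176 179 176 178 176 138  79  53  55  58  60  59  57  58  57  58  61  55
   57  55  57  53  57  54  56  57 128 168 179 177 175 176]
 [177 176 178 177 179 145  94  62  54  55  54  55  55  55  57  61  56  57
   57  58  57  55  59  53  54  54 130 170 179 178 177 178]
 [176 177 178 178 178 147  94  61  53  54  57  58  52  58  55  55  54  53
   55  56  52  52  55  55  56  53 130 170 179 174 165 165]
 [176 179 175 178 179 146  94  57  56  52  54  52  55  54  53  60  54  54
   55  55  55  54  55  56  54  56 131 169 177 182 190 196]
 [179 177 178 177 176 154 109  66  53  57  54  55  54  56  54  54  57  54
   55  52  56  54  56  54  57  88 138 155 155 154 153 168]]
[178 179 177 177 178 157 151 164 191 194 173 158]
[ 53 130 170 179 174 165 165 168 168 166 163 165 163 164 163 165 163 162
 164 164 165 169 176 160 153 153 151]
[[693.28387126 -23.7862564 ]
 [693.64937486 -37.22013893]] [[690.83118183 -40.00521214]
 [691.1174567  -50.5342209 ]] [ 2.49230379 14.76651885]
```

Call:
jog_arm([
  [[255, 0.9, -14.7, 0, 0], [255, 0.9, -14.7, 0, 0], [255, 0.9, -14.7, 0, 0], [255, 0.9, -14.7, 0, 0], [255, 0.9, -14.7, 0, 0]],
])

```text
clock: 24.17
ee_pos: [675.3, -31.5, 75.4]
ee_rot: [0.0, 1.0, 0.014, 0.0]
wrist_force: [-0.5, -0.0, -0.1]
gripper_width: 13.7
gripper_force: 25.0
```

```bash
python3 -c "
from h import *
check('s5',38)
import pickle
m,im,p=pickle.load(open('s5.pkl','rb')); g=im.mean(2)
print(g[208:236,288].astype(int)); print(g[215:228:2,270:308].astype(int))
print([(u,g[206:222,u].astype(int).tolist()) for u in (281,296)])"
```

```text
[ 6.75266e+02 -3.16570e+01  7.53100e+01  2.80000e-02] 13.8 [ 0.5  1.  -1. ]
slot row 213 cols 278 297 foot row 221 cols 258 319
gap along tool x 2.32 -> move x 0.32  y 0.0
[146 148 148 148  69  47  44  47  50  45  46  49  48 123 128 136 162 162
 146 132 130 159 118  97  96  99  97  97]
[[146 150 148 147 150 148 148 100  50  40  44  43  46  47  44  48  45  43
   47  48  47  49  45  46  48  44  46  47 106 124 128 127 127 128 129 131
  126 127]
 [150 146 148 149 146 148 149 101  50  52  47  47  45  49  50  49  49  49
   45  47  52  49  48  52  47  49  45  48 103 126 130 129 130 128 131 128
  127 129]
 [150 149 152 149 153 148 150 105  57  47  49  48  47  48  47  45  53  51
   49  50  45  47  48  50  47  49  48  46 102 125 129 128 128 129 128 127
  127 127]
 [151 151 150 147 147 149 146 103  53  46 109 123 129 128 128 123 126 123
  123 125 123 122 126 125 123 126  85  43 104 125 126 127 127 128 127 127
  127 129]
 [148 149 145 148 147 149 150 104  50  59 119 136 139 140 136 140 136 136
  136 136 137 135 137 139 139 135  95  53 105 126 128 129 126 129 126 127
  128 129]
 [149 150 149 148 149 151 149 103  54  65 143 165 168 169 166 165 161 162
  162 163 161 162 164 164 165 166 114  60 103 125 128 128 128 128 125 128
  129 125]
 [147 148 150 149 151 148 148 110  61  84 131 143 139 137 136 131 129 129
  132 130 134 131 134 134 139 149 117  66 105 127 127 126 128 129 125 129
  126 129]]
[(281, [149, 148, 150, 151, 150, 148, 68, 46, 47, 43, 49, 47, 52, 48, 47, 123]), (296, [129, 127, 127, 128, 128, 128, 65, 50, 45, 46, 44, 45, 47, 48, 46, 85])]
```

Call:
jog_arm([
  [[255, 0.4, -0.2, 0, 0], [255, 0.4, -0.2, 0, 0], [255, 0.4, -0.2, 10, 0], [255, 0.4, -0.2, 18, 0], [255, 0.4, -0.2, 22, 0], [255, 0.4, -0.2, 26.3, 0], [255, 0.4, -0.2, 26.3, 0], [255, 0.4, -0.2, 26.3, 0]],
])

```text
clock: 24.88
ee_pos: [675.0, -31.2, 49.9]
ee_rot: [0.0, 1.0, 0.014, -0.001]
wrist_force: [-5.5, -0.3, 8.1]
gripper_width: 13.3
gripper_force: 25.0
```

Call:
jog_arm([
  [[255, 0, 0, -0.6, 0], [255, 0, 0, -0.6, -0.12], [255, 0, 0, -0.6, -0.24], [255, 0, 0, -0.6, -0.36], [255, 0, 0, -0.6, -0.48], [255, 0, 0, -0.6, -0.6], [255, 0, 0, -0.6, -0.72], [255, 0, 0, -0.6, -0.84], [255, 0, 0, -0.6, -0.96], [255, 0, 0, -0.6, -1.08], [255, 0, 0, -0.6, -1.2], [255, 0, 0, -0.6, -1.32]],
])

```text
clock: 25.88
ee_pos: [676.2, -30.9, 50.0]
ee_rot: [0.0, 0.779, 0.626, 0.0]
wrist_force: [0.2, 0.1, 2.7]
gripper_width: 13.9
gripper_force: 25.0
```

Call:
jog_arm([
  [[255, 0, 0, 0, -0.12], [255, 0, 0, 0, -0.25], [255, 0, 0, 0, -0.25], [255, 0, 0, 0, -0.25], [155, 0, 0, 0, -0.25], [155, 0, 0, 0, -0.25], [155, 0, 0, 0, -0.25], [155, 0, 0, -30, -0.25], [155, 0, 0, -65, -0.25]],
])

```text
clock: 26.63
ee_pos: [672.9, -31.5, 111.4]
ee_rot: [-0.003, 0.698, 0.716, -0.002]
wrist_force: [1.3, 0.1, 1.3]
gripper_width: 32.8
gripper_force: 0.0
```

Call:
jog_arm([
  [[155, -25, -4, -35, 0], [155, -60, -10, -70, 0], [155, -95, -17, -105, 0], [155, -120, -22, -135, 0], [155, -140, -26, -155, 0], [155, -140, -26, -155, 0], [155, -140, -26, -155, 0], [155, -140, -26, -155, 0], [155, -140, -26, -155, 0]],
])

```text
clock: 27.38
ee_pos: [652.9, -169.7, 267.8]
ee_rot: [-0.001, 0.697, 0.717, -0.0]
wrist_force: [-0.4, -0.0, 0.1]
gripper_width: 34.1
gripper_force: 0.0
```

```bash
python3 - <<'E'
from h import *
m=env.camera_model('wrist'); im=env.snapshot('wrist'); print(pose())
import pickle; pickle.dump((m,im),open('w3.pkl','wb'))
cv2.imwrite('pics/w3.png',cv2.resize(im,(800,600),interpolation=cv2.INTER_CUBIC))
studs(im,m,57)
E
```

```text
[ 652.98993903 -169.52836843  267.83608456    1.60076819]
361 [245.7  66.7] mean [604.9 -33.9] rect [604.7 -34.3] [11.8 29.8] axis deg 91.0
375 [313.4  67.2] mean [677.  -32.2] rect [676.6 -32.2] [12.9 29.7] axis deg 91.7
314 [249.  137.1] mean [ 608.4 -106.7] rect [ 608.2 -106.7] [12.3 30.5] axis deg 90.1
330 [312.4 137.4] mean [ 679.5 -104.9] rect [ 679.6 -105.1] [12.4 29.6] axis deg 91.6
```

View pics/w3.png

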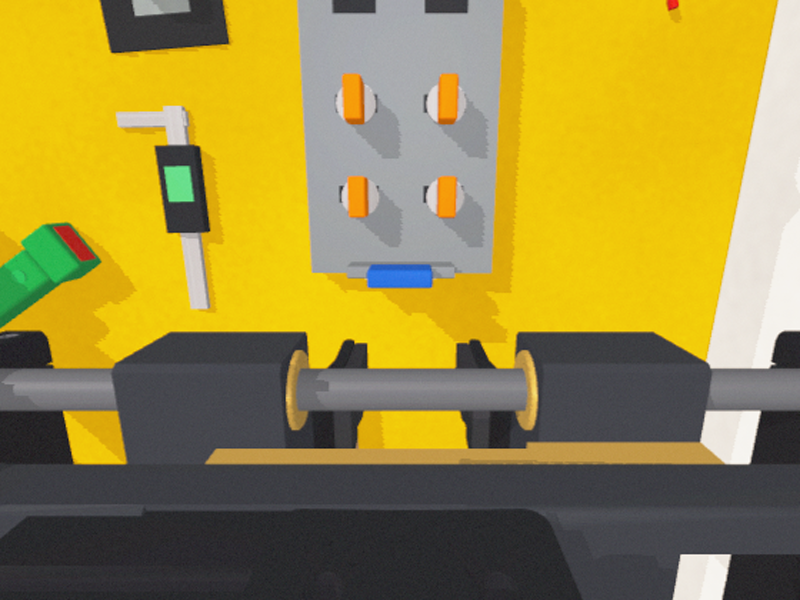

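All four studs sit locked along the tray, at (354,98), (449,98), (357,196) and (448,196). The handle is at (400,275). Next I'll look at the bay.

Call:
jog_arm([
  [[155, 35, -2, -10, 0], [155, 70, -4, -20, 0], [155, 105, -6, -32, 0], [155, 140, -9, -32, 0], [155, 180, -11, -32, 0], [155, 220, -14, -32, 0], [155, 260, -16, -32, 0], [155, 290, -18, -32, 0], [155, 301, -19, -32, 0], [155, 301, -19, -32, 0], [155, 301, -19, -32, 0], [155, 301, -19, -32, 0]],
])

```text
clock: 28.43
ee_pos: [626.8, 126.4, 300.7]
ee_rot: [0.0, 0.698, 0.716, -0.001]
wrist_force: [0.2, 0.3, 0.6]
gripper_width: 34.2
gripper_force: 0.0
```

```bash
python3 - <<'E'
from h import *
m=env.camera_model('wrist'); im=env.snapshot('wrist'); print(pose())
import pickle; pickle.dump((m,im),open('w4.pkl','wb'))
cv2.imwrite('pics/w4.png',cv2.resize(im,(800,600),interpolation=cv2.INTER_CUBIC))
E
```

```text
[626.96436067 125.86387862 300.814607     1.59438626]
```

View pics/w4.png

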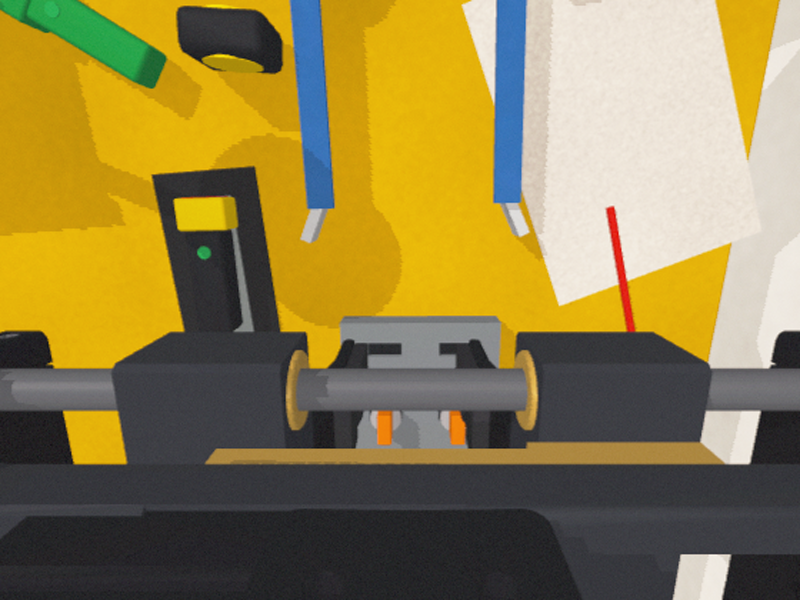

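```bash
python3 - <<'E'
from h import *; import pickle
m,im=pickle.load(open('w4.pkl','rb')); hsv=cv2.cvtColor(im,cv2.COLOR_BGR2HSV)
k=cv2.inRange(hsv,(100,120,80),(125,255,255))
L=[];R=[]
for v in range(4,138,4):
    u=np.where(k[v,190:260])[0]; L.append(ray('wrist',190+u.max()+.5,v,36,m))
    u=np.where(k[v,330:380])[0]; R.append(ray('wrist',330+u.min()-.5,v,36,m))
L=np.array(L);R=np.array(R)
for n,A in(('L',L),('R',R)):
    f=np.polyfit(A[:,1],A[:,0],1); r=A[:,0]-np.polyval(f,A[:,1]); print(n,'dx/dy',f[0].round(4),'deg',90-np.degrees(np.arctan(f[0])).round(2),'x at y=178',np.polyval(f,178).round(1),'at 300',np.polyval(f,300).round(1),r.std().round(2))
for c in(225,355):
    col=k[100:170,c]; v=100+np.where(col)[0].max()+.5; print('mouth end',ray('wrist',c,v,36,m))
for u in(340,500): print('tray lead',ray('wrist',u*.7,318*.7,26,m))
p=[ray('wrist',u*.7,v*.7,32,m) for u,v in((175,200),(236,196),(182,231),(238,229))];print('head',np.round(p,1))
print('pad far corners',[ray('wrist',u*.7,v*.7,3,m).round(1) for u,v in((153,176),(255,167))])
print('green dot',ray('wrist',204*.7,253*.7,32,m))
# tray handle from w3
m,im=pickle.load(open('w3.pkl','rb')); hsv=cv2.cvtColor(im,cv2.COLOR_BGR2HSV); k=cv2.inRange(hsv,(100,120,80),(125,255,255))
n,l,s,c=cv2.connectedComponentsWithStats(k); i=1+s[1:,4].argmax(); print(s[i],c[i]); g=im[:,280].astype(int)
w=[ray('wrist',*q,84,m) for q in((s[i,0],s[i,1]),(s[i,0]+s[i,2],s[i,1]))]; print('handle far edge',w, im[184:204,280].tolist())
E
```

```text
L dx/dy -0.0538 deg 93.08 x at y=178 555.9 at 300 549.3 0.35
R dx/dy -0.0537 deg 93.07 x at y=178 701.5 at 300 695.0 0.36
mouth end [545.13150932 177.18167267]
mouth end [713.28678611 186.3181173 ]
tray lead [558.87640353  70.75280129]
tray lead [716.89590028  74.57635094]
head [[410.9 180.8]
 [466.8 185.7]
 [414.5 152.9]
 [466.6 156. ]]
pad far corners [array([377.1, 202.1]), array([475.9, 212.8])]
green dot [433.07331307 132.86194524]
[257 185  46  16 709] [279.58956276 192.5416079 ]
handle far edge [array([ 620.21960083, -156.22746945]), array([ 669.6527541 , -154.78364303])] [[135, 134, 132], [181, 101, 59], [192, 98, 46], [190, 94, 41], [190, 92, 38], [220, 112, 42], [231, 123, 50], [233, 126, 54], [229, 122, 51], [229, 121, 51], [228, 118, 47], [227, 117, 43], [225, 115, 43], [226, 117, 46], [225, 117, 44], [224, 115, 42], [218, 110, 40], [124, 129, 131], [10, 169, 219], [10, 172, 223]]
```

Call:
jog_arm([
  [[155, -30, 1, 0, 0.12], [155, -60, 2, 10, 0.24], [155, -92, 3, 20, 0.36], [155, -124, 4, 35, 0.48], [155, -156, 6, 50, 0.6], [155, -188, 7, 65, 0.72], [155, -220, 8, 80, 0.84], [155, -250, 9, 100, 0.96], [155, -280, 10, 120, 1.08], [155, -294, 10.5, 140, 1.2], [155, -294, 10.5, 155, 1.32], [155, -294, 10.5, 160, 1.44]],
])

```text
clock: 29.48
ee_pos: [642.0, -170.1, 137.7]
ee_rot: [-0.0, 0.997, 0.072, -0.003]
wrist_force: [-0.4, 0.9, -0.7]
gripper_width: 34.1
gripper_force: 0.0
```

Call:
jog_arm([
  [[155, 0, 0, 0, 0.128], [155, 0, 0, 0, 0.128], [155, 0, 0, 0, 0.128], [155, 0, 0, 0, 0.128]],
])

```text
clock: 29.82
ee_pos: [644.8, -166.1, 141.9]
ee_rot: [0.0, 1.0, 0.016, 0.0]
wrist_force: [0.2, 0.1, -0.1]
gripper_width: 34.3
gripper_force: 0.0
```

```bash
python3 - <<'E'
from h import *; import pickle
hover('h1',box=(140,100,300,220),f=2.6)
m,im,p=pickle.load(open('h1.pkl','rb'))
for nm,P in(('handle +x end corners',[(669.2,-174+.6,84),(669.2,-160+.6,84)]),):
    for q in P: print(proj('wrist',q,m).round(1))
hsv=cv2.cvtColor(im,cv2.COLOR_BGR2HSV); k=cv2.inRange(hsv,(100,120,80),(125,255,255))
n,l,s,c=cv2.connectedComponentsWithStats(k); i=1+s[1:,4].argmax(); print(s[i],c[i])
for u in (s[i,0],s[i,0]+s[i,2]): print(ray('wrist',u-.5,s[i,1]-.5,84,m))
for v in range(s[i,1],s[i,1]+s[i,3],5):
    u=np.where(k[v,200:400])[0]+200; print(v,u.min(),u.max(),im[v,u.min()+2:u.max():4].mean(1).astype(int))
E
```

```text
[ 6.44851e+02 -1.65746e+02  1.41941e+02  3.10000e-02] 34.1 [-0.   0.3  0. ]
[300.3 200.1]
[279.6 199.5]
[ 280  192   20   66 1255] [289.16414343 224.71394422]
[ 674.62742365 -159.22346967]
[ 675.0389012  -172.60696619]
192 283 295 [110 111 110]
197 281 298 [100 102 102  96]
202 280 299 [135 136 135 133 122]
207 280 299 [137 135 136 137 123]
212 280 299 [138 133 136 138 122]
217 280 299 [139 137 134 134 123]
222 280 298 [138 137 135 137]
227 280 298 [137 138 134 136]
232 280 298 [137 135 133 135]
237 280 298 [135 134 137 135]
242 280 298 [139 137 136 137]
247 280 298 [134 134 137 134]
252 280 298 [136 137 135 134]
257 280 298 [129 129 129 129]
```

Call:
jog_arm([
  [[155, 0, 0, 25, 0], [155, 0, 0, 50, 0], [155, 0, 0, 66, 0], [155, 0, 0, 71, 0], [155, 0, 0, 71, 0], [155, 0, 0, 71, 0], [255, 0, 0, 71, 0], [255, 0, 0, 71, 0], [255, 0, 0, 71, 0], [255, 0, 0, 71, 0], [255, 0, 0, 71, 0], [255, 0, 0, 71, 0]],
], newtons=45)

```text
clock: 30.87
ee_pos: [645.4, -166.7, 71.6]
ee_rot: [0.001, 1.0, 0.014, 0.001]
wrist_force: [-0.2, -4.2, 5.0]
gripper_width: 13.8
gripper_force: 45.0
```

Call:
jog_arm([
  [[255, 0.1, -4, 0, -0.002], [255, 0.2, -10, 0, -0.005], [255, 0.3, -17, 0, -0.008], [255, 0.4, -24, 0, -0.011], [255, 0.5, -32, 0, -0.014], [255, 0.6, -40, 0, -0.017], [255, 0.7, -48, 0, -0.02], [255, 0.8, -56, 0, -0.023], [255, 0.8, -63, 0, -0.026], [255, 0.8, -69, 0, -0.026], [255, 0.8, -73, 0, -0.026], [255, 0.8, -73, 0, -0.026]],
])

```text
clock: 31.87
ee_pos: [644.0, -93.6, 71.6]
ee_rot: [0.002, 1.0, 0.028, 0.001]
wrist_force: [0.1, -5.0, 4.8]
gripper_width: 13.8
gripper_force: 45.0
```

```bash
python3 -c "
from h import *
o=env.get_obs();print(pose(),o['wrist_force'],o['gripper_width'])
p=pose();p[:2]=[643.3,-93];print(go(p,[629.0,171.5,p[2],p[3]]),go(p,[631.6,122,p[2],p[3]]))
m=env.camera_model('wrist');im=env.snapshot('wrist');import pickle;pickle.dump((m,im),open('w5.pkl','wb'));studs(im,m,57)
"
```

```text
[ 6.44029741e+02 -9.35507781e+01  7.16026795e+01  5.53334806e-02] [ 0.06459582 -5.00439018  4.80244588] 13.765867202756912
[   0.35  -264.886   -0.      -0.   ] [ 2.09000e-01 -2.15318e+02 -0.00000e+00 -0.00000e+00]
1101 [ 37.7 193.1] mean [673.6  40.7] rect [673.   41.3] [12.9 30.7] axis deg 92.2
474 [176.4 191.8] mean [678.2 -32.3] rect [677.  -31.1] [12.9 30.7] axis deg 86.6
252 [ 70.  311.9] mean [603.9  31.5] rect [601.8  32.9] [11.8 21.5] axis deg 88.8
```

Call:
jog_arm([
  [[255, -0.2, -4, 0, 0], [255, -0.4, -12, 0, 0], [255, -0.6, -22, 0, 0], [255, -0.6, -32, 0, 0], [255, -0.6, -42, 0, 0], [255, -0.6, -52, 0, 0], [255, -0.6, -62, 0, 0], [255, -0.6, -72, 0, 0], [255, -0.6, -82, 0, 0], [255, -0.6, -92, 0, 0], [255, -0.6, -102, 0, 0], [255, -0.6, -110, 0, 0]],
])

```text
clock: 32.92
ee_pos: [637.6, 15.0, 71.6]
ee_rot: [0.002, 1.0, 0.027, 0.001]
wrist_force: [-0.1, -8.8, 5.6]
gripper_width: 14.0
gripper_force: 45.0
```

Call:
jog_arm([
  [[255, 0, -6, 0, 0], [255, 0, -15, 0, 0], [255, 0, -25, 0, 0], [255, 0, -35, 0, 0], [255, 0, -45, 0, 0], [255, 0, -55, 0, 0], [255, 0, -65, 0, 0], [255, 0, -75, 0, 0], [255, 0, -85, 0, 0], [255, 0, -95, 0, 0], [255, 0, -105, 0, 0], [255, 0, -113, 0, 0]],
])

```text
clock: 33.92
ee_pos: [631.5, 127.6, 71.6]
ee_rot: [0.002, 1.0, 0.027, 0.001]
wrist_force: [0.3, -9.8, 8.1]
gripper_width: 13.7
gripper_force: 45.0
```

Call:
jog_arm([
  [[255, 0, -4, 0, 0], [255, 0, -8, 0, 0], [255, 0, -12, 0, 0], [255, 0, -16, 0, 0], [255, 0, -20, 0, 0], [255, 0, -24, 0, 0], [255, 0, -27, 0, 0], [255, 0, -30, 0, 0], [255, 0, -30, 0, 0]],
])

```text
clock: 34.67
ee_pos: [629.9, 157.6, 71.6]
ee_rot: [0.002, 1.0, 0.027, 0.001]
wrist_force: [0.7, -7.3, 7.0]
gripper_width: 13.8
gripper_force: 45.0
```

Around 14 mm should remain. I'll creep forward and watch the push force.

Call:
jog_arm([
  [[255, 0, -2, 0, 0], [255, 0, -4, 0, 0], [255, 0, -6, 0, 0], [255, 0, -8, 0, 0], [255, 0, -9, 0, 0], [255, 0, -10, 0, 0], [255, 0, -10, 0, 0]],
])

```text
clock: 35.25
ee_pos: [629.4, 166.7, 71.6]
ee_rot: [0.003, 1.0, 0.027, 0.001]
wrist_force: [1.4, -8.2, 8.9]
gripper_width: 13.6
gripper_force: 45.0
```

Call:
jog_arm([
  [[255, 0, -1, 0, 0], [255, 0, -2, 0, 0], [255, 0, -2, 0, 0]],
])

```text
clock: 35.5
ee_pos: [629.4, 168.6, 71.6]
ee_rot: [0.003, 1.0, 0.027, 0.001]
wrist_force: [0.2, -8.9, 7.6]
gripper_width: 13.6
gripper_force: 45.0
```

Call:
jog_arm([
  [[255, 0, -1, 0, 0], [255, 0, -1.5, 0, 0], [255, 0, -1.5, 0, 0]],
])

```text
clock: 35.75
ee_pos: [629.3, 169.9, 71.6]
ee_rot: [0.003, 1.0, 0.027, 0.001]
wrist_force: [0.4, -7.8, 7.4]
gripper_width: 13.6
gripper_force: 45.0
```

Call:
jog_arm([
  [[255, 0, -1, 0, 0], [255, 0, -1.5, 0, 0], [255, 0, -1.5, 0, 0]],
])

```text
clock: 36.0
ee_pos: [629.3, 171.1, 71.6]
ee_rot: [0.003, 1.0, 0.026, 0.001]
wrist_force: [0.6, -9.8, 8.2]
gripper_width: 13.7
gripper_force: 45.0
```

Call:
jog_arm([
  [[255, 0, -1, 0, 0], [255, 0, -1.5, 0, 0], [255, 0, -1.5, 0, 0]],
])

```text
clock: 36.25
ee_pos: [629.3, 171.2, 71.6]
ee_rot: [0.004, 1.0, 0.026, 0.0]
wrist_force: [0.2, -11.9, 8.8]
gripper_width: 13.9
gripper_force: 45.1
```

Call:
jog_arm([
  [[255, 0, -1, 0, 0], [255, 0, -2, 0, 0], [255, 0, -2, 0, 0]],
])

```text
clock: 36.5
ee_pos: [629.3, 171.2, 71.6]
ee_rot: [0.005, 1.0, 0.025, 0.0]
wrist_force: [-1.4, -16.0, 11.3]
gripper_width: 13.6
gripper_force: 45.1
```

Call:
jog_arm([
  [[255, 0, -1, 0, 0], [255, 0, -2, 0, 0], [255, 0, -2, 0, 0]],
])

```text
clock: 36.75
ee_pos: [629.3, 171.2, 71.6]
ee_rot: [0.007, 1.0, 0.025, -0.0]
wrist_force: [-1.8, -18.4, 12.6]
gripper_width: 13.7
gripper_force: 45.2
```

Call:
jog_arm([
  [[255, 0, 2.5, 0, 0], [255, 0, 5, 0, 0], [255, 0, 5, 0, 0], [170, 0, 5, 0, 0], [160, 0, 5.5, 0, 0], [155, 0, 6, 0, 0], [155, 0, 6, 0, 0], [155, 0, 6, -15, 0], [155, 0, 6, -40, 0], [155, 0, 6, -75, 0], [155, 0, 6, -110, 0], [155, 0, 6, -130, 0]],
])

```text
clock: 37.75
ee_pos: [628.6, 177.1, 205.8]
ee_rot: [-0.001, 1.0, 0.029, 0.002]
wrist_force: [1.2, 0.0, -0.2]
gripper_width: 34.3
gripper_force: 0.0
```

Call:
jog_arm([
  [[100, -16, 8, -10, -0.12], [100, -33, 17, -25, -0.24], [100, -50, 25, -30, -0.36], [100, -67, 34, -30, -0.48], [100, -84, 42, -30, -0.6], [100, -100, 51, -30, -0.72], [100, -117, 60, -30, -0.84], [100, -134, 68, -30, -0.96], [100, -151, 77, -30, -1.08], [100, -168, 85, -30, -1.2], [100, -185, 94, -30, -1.32], [100, -199, 101, -30, -1.44]],
])

```text
clock: 38.75
ee_pos: [433.5, 63.6, 231.1]
ee_rot: [0.0, 0.731, 0.683, -0.0]
wrist_force: [-0.2, 0.0, 0.5]
gripper_width: 53.0
gripper_force: 0.0
```

Call:
jog_arm([
  [[100, 0, 0, 0, -0.06], [100, 0, 0, 0, -0.06], [100, 0, 0, 0, -0.06], [100, 0, 0, 0, -0.06]],
])

```text
clock: 39.08
ee_pos: [435.0, 64.1, 230.9]
ee_rot: [0.0, 0.712, 0.702, 0.0]
wrist_force: [0.1, 0.2, 0.5]
gripper_width: 53.3
gripper_force: 0.0
```

```bash
python3 - <<'E'
from h import *
m=env.camera_model('wrist'); im=env.snapshot('wrist'); print(pose())
import pickle; pickle.dump((m,im),open('w6.pkl','wb'))
cv2.imwrite('pics/w6.png',cv2.resize(im,(800,600),interpolation=cv2.INTER_CUBIC))
E
```

```text
[435.02680962  63.97855535 230.78812602   1.55614149]
```

View pics/w6.png

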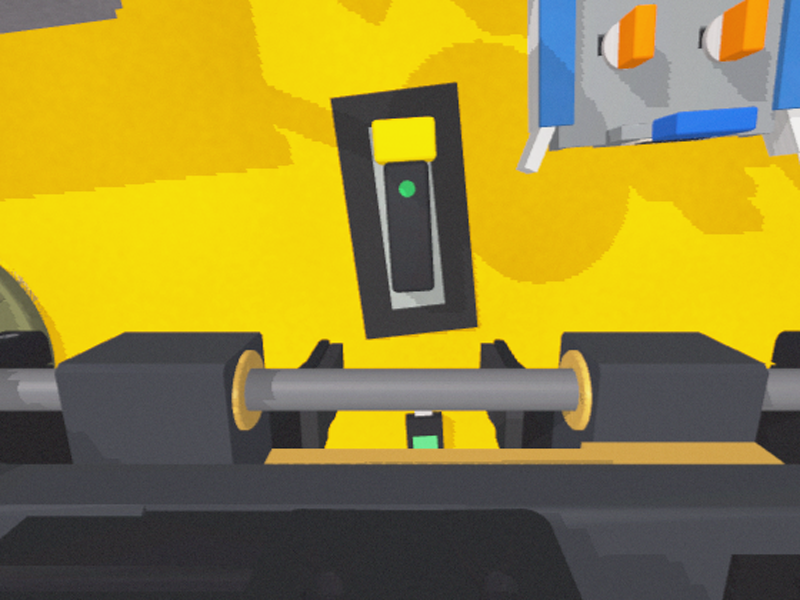

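The scanner is on its pad: yellow head (373–435, 118–160), black body down to (392–435, 290). The pad corners are (331,98), (457,83), (477,327) and (366,339), and the grey patch is visible under the scanner.

```bash
python3 - <<'E'
from h import *; import pickle
m,im=pickle.load(open('w6.pkl','rb'))
W=lambda pts,z:np.array([ray('wrist',u*.7-.15,v*.7-.15,z,m) for u,v in pts])
h=W([(373,118),(435,118),(436,161),(374,161)],35);print('head',h.round(1))
b=W([(385,165),(428,163),(435,290),(392,291)],35);print('body',b.round(1))
for a,c in((b[3],b[0]),(b[2],b[1])): d=c-a; print('yaw',np.degrees(np.arctan2(d[1],d[0])).round(2))
rear=b[2:].mean(0); front=h[:2].mean(0); d=front-rear; print('len',np.hypot(*d),'yaw',np.degrees(np.arctan2(d[1],d[0])),'origin',(front+rear)/2)
p=W([(331,98),(457,83),(477,327),(366,339)],3);print('pad',p.round(1),p.mean(0).round(1)); 
d=(p[0]+p[1]-p[2]-p[3])/2; print(np.hypot(*d),np.degrees(np.arctan2(d[1],d[0])), np.hypot(*(p[1]-p[0])))
g=im.mean(2).astype(int)
for v in(130,160,190): print(v,g[v,264:312].tolist())
E
```

```text
head [[410.5 183.5]
 [455.2 182.8]
 [455.9 153.1]
 [410.1 153.8]]
body [[418.2 150.9]
 [450.  151.8]
 [454.9  55.8]
 [420.9  55.5]]
yaw 91.63
yaw 92.94
len 127.5638954471279 yaw 92.26626217468512 origin [435.35841043 119.39666191]
pad [[375.7 203.5]
 [474.1 212.8]
 [493.6  14.9]
 [395.2   5.4]] [434.6 109.2]
198.98656340079904 95.61579026703821 98.78099440567769
130 [190, 191, 190, 189, 187, 120, 57, 62, 70, 72, 70, 72, 68, 65, 65, 96, 115, 117, 120, 118, 120, 120, 121, 119, 120, 118, 84, 61, 63, 66, 64, 65, 64, 63, 55, 51, 98, 151, 145, 92, 52, 51, 57, 58, 58, 55, 54, 54]
160 [65, 61, 60, 166, 190, 188, 190, 121, 56, 63, 68, 65, 69, 67, 66, 71, 66, 66, 67, 67, 68, 67, 68, 63, 67, 69, 66, 65, 70, 67, 63, 68, 67, 69, 68, 58, 50, 51, 146, 169, 171, 150, 94, 56, 57, 54, 58, 58]
190 [63, 59, 62, 61, 60, 63, 60, 163, 187, 131, 67, 56, 61, 65, 62, 63, 66, 63, 63, 58, 63, 64, 66, 64, 63, 64, 64, 63, 64, 63, 61, 63, 61, 61, 59, 64, 60, 56, 48, 93, 151, 165, 167, 166, 166, 106, 53, 55]
```

Call:
jog_arm([
  [[100, 25, 0, 30, -0.053], [100, 55, -1, 65, -0.053], [100, 55, -1, 100, -0.053], [100, 55, -1, 135, -0.053], [100, 55, -1, 165, -0.053], [100, 55, -1, 190, -0.053], [100, 55, -1, 202, -0.053], [100, 55, -1, 207, -0.053], [100, 55, -1, 207, -0.053], [100, 55, -1, 207, -0.053], [100, 55, -1, 207, -0.053]],
])

```text
clock: 40.05
ee_pos: [435.8, 118.5, 24.7]
ee_rot: [0.001, 0.694, 0.72, 0.001]
wrist_force: [0.5, 1.0, -0.1]
gripper_width: 53.2
gripper_force: 0.0
```

Call:
jog_arm([
  [[255, 0, 0, 0, 0], [255, 0, 0, 0, 0], [255, 0, 0, 0, 0], [255, 0, 0, 0, 0], [255, 0, 0, 0, 0], [255, 0, 0, 0, 0], [255, 0, 0, 0, 0]],
], newtons=35)

```text
clock: 40.63
ee_pos: [434.7, 118.0, 23.9]
ee_rot: [0.0, 0.694, 0.72, -0.0]
wrist_force: [-2.3, -1.0, 5.6]
gripper_width: 33.8
gripper_force: 35.0
```

Call:
jog_arm([
  [[255, 0, 0, -15, 0], [255, 0, 0, -40, 0], [255, -5, 10, -65, 0], [255, -18, 34, -75, 0], [255, -33, 62, -75, 0], [255, -48, 90, -75, 0], [255, -63, 118, -75, 0], [255, -78, 146, -75, -0.01], [255, -93, 174, -65, -0.017], [255, -105, 198, -50, -0.017], [255, -105.3, 198.3, -30, -0.017], [255, -105.3, 198.3, -15, -0.017]],
])

```text
clock: 41.63
ee_pos: [636.9, 18.9, 35.8]
ee_rot: [-0.001, 0.688, 0.725, -0.001]
wrist_force: [-0.9, 0.4, -2.5]
gripper_width: 33.8
gripper_force: 35.0
```

Call:
jog_arm([
  [[255, 0, 0, 0, 0], [255, 0, 0, 0, 0], [255, 0, 0, 0, 0], [255, 0, 0, 0, 0]],
])

```text
clock: 41.97
ee_pos: [637.2, 21.3, 40.1]
ee_rot: [0.001, 0.687, 0.727, 0.001]
wrist_force: [1.4, 0.2, -1.3]
gripper_width: 33.7
gripper_force: 35.0
```

```bash
python3 - <<'E'
from h import *
o=env.get_obs(); print(pose().round(3),o['gripper_width'])
im=env.snapshot('scene'); c=proj('scene',[633,95,34]); print(c)
u,v=int(c[0])-80,int(c[1])-60
cv2.imwrite('pics/sc.png',cv2.resize(im[v:v+120,u:u+160],None,fx=5,fy=5,interpolation=cv2.INTER_CUBIC))
for n,P in(('label centre',(629.6,166.2,34)),('window',(633.9,86.3,34)),('origin top',(637.4,21.4,50))): print(n,((proj('scene',P)-[u,v])*5).round(0))
E
```

```text
[637.239  21.271  40.11    1.627] 33.731195272963
[341.76555925 229.03540203]
label centre [443. 208.]
window [400. 312.]
origin top [364. 384.]
```

View pics/sc.png

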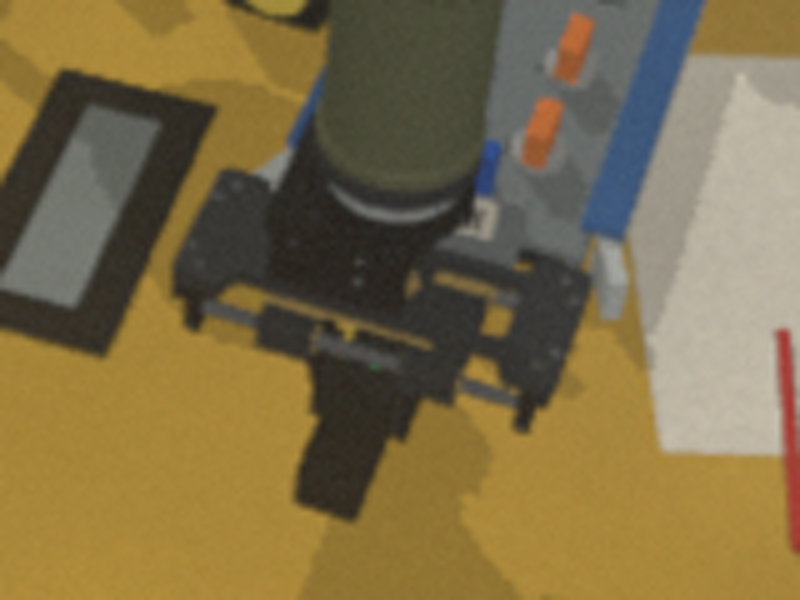

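The scanner is held level and pointed at the label. Label edge at (482,218), rear of scanner at (330,510). I'll hold for 3 s.

Call:
jog_arm([
  [[255, -0.6, 0, 0.8, 0], [255, -0.6, 0, 0.8, 0], [255, -0.6, 0, 0.8, 0], [255, -0.6, 0, 0.8, 0], [255, -0.6, 0, 0.8, 0], [255, -0.6, 0, 0.8, 0], [255, -0.6, 0, 0.8, 0], [255, -0.6, 0, 0.8, 0], [255, -0.6, 0, 0.8, 0], [255, -0.6, 0, 0.8, 0], [255, -0.6, 0, 0.8, 0], [255, -0.6, 0, 0.8, 0]],
])

```text
clock: 43.02
ee_pos: [636.8, 19.9, 37.7]
ee_rot: [0.0, 0.687, 0.726, -0.0]
wrist_force: [0.7, 0.3, -1.7]
gripper_width: 33.4
gripper_force: 35.0
```

Call:
jog_arm([
  [[255, 0, 0, 0, 0], [255, 0, 0, 0, 0], [255, 0, 0, 0, 0], [255, 0, 0, 0, 0], [255, 0, 0, 0, 0], [255, 0, 0, 0, 0], [255, 0, 0, 0, 0], [255, 0, 0, 0, 0], [255, 0, 0, 0, 0], [255, 0, 0, 0, 0], [255, 0, 0, 0, 0], [255, 0, 0, 0, 0]],
])

```text
clock: 44.02
ee_pos: [636.8, 19.9, 37.7]
ee_rot: [0.0, 0.687, 0.726, -0.0]
wrist_force: [-1.4, 0.1, -1.2]
gripper_width: 34.2
gripper_force: 35.0
```

Call:
jog_arm([
  [[255, 0, 0, 0, 0], [255, 0, 0, 0, 0], [255, 0, 0, 0, 0], [255, 0, 0, 0, 0], [255, 0, 0, 0, 0], [255, 0, 0, 0, 0], [255, 0, 0, 0, 0], [255, 0, 0, 0, 0], [255, 0, 0, 0, 0], [255, 0, 0, 0, 0], [255, 0, 0, 0, 0], [255, 0, 0, 0, 0]],
])

```text
clock: 45.02
ee_pos: [636.8, 19.9, 37.8]
ee_rot: [0.0, 0.687, 0.726, -0.0]
wrist_force: [0.5, -0.0, -1.8]
gripper_width: 33.6
gripper_force: 35.0
```

```bash
python3 - <<'E'
from h import *; import pickle
o=env.get_obs(); p=pose(); print(o['clock'],p.round(3),o['gripper_width'],o['wrist_force'].round(1),o['torque'].round(2))
m=env.camera_model('wrist'); im=env.snapshot('wrist'); pickle.dump((m,im),open('w7.pkl','wb'))
g=im[:420]
cv2.imwrite('pics/w7.png',cv2.resize(im[0:330,80:500],None,fx=1.8,fy=1.8,interpolation=cv2.INTER_CUBIC))
k=cv2.inRange(cv2.cvtColor(im,cv2.COLOR_BGR2HSV),(24,180,200),(34,255,255))
X=np.array([-.0536,.9986]);Y=np.array([.9986,.0536]);O=np.array([637.3,21.0])
for a,b in((65,-23),(65,23),(35,-23),(35,23)): q=O+a*X+b*Y; print((proj('wrist',[*q,50],m)-[80,0])*1.8)
E
```

```text
45.0167 [636.841  19.873  37.757   1.626] 33.64489155218344 [ 0.5 -0.  -1.8] [-0.03 -0.13 -0.03]
[274.30316588 242.15301872]
[470.46687764 242.36894067]
[279.38118708 367.20421932]
[465.30756454 367.35407009]
```

View pics/w7.png

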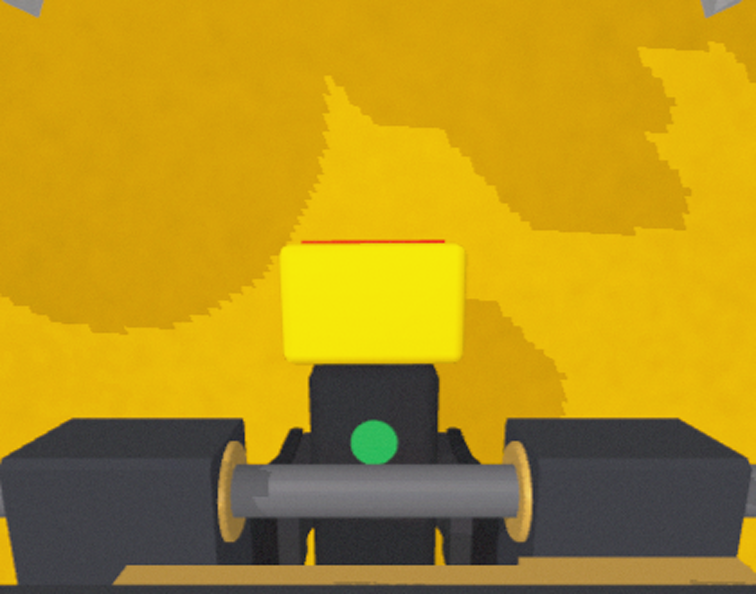

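The yellow head is centred at (373,302), symmetric between the bay flares at (20,5) and (725,5), so the aim is square. The hold ran for 3 s, so now I'll take the scanner back to the pad.

Call:
jog_arm([
  [[255, 0, 0, -15, 0], [255, 0, 0, -40, 0], [255, 5, -10, -62, 0], [255, 18, -36, -65, 0], [255, 32, -64, -65, -0.01], [255, 46, -92, -65, -0.02], [255, 60, -120, -65, -0.03], [255, 74, -148, -65, -0.041], [255, 88, -176, -60, -0.041], [255, 99.2, -197, -45, -0.041], [255, 99.2, -197, -30, -0.041], [255, 99.2, -197, -20, -0.041]],
])

```text
clock: 46.07
ee_pos: [433.7, 108.3, 57.9]
ee_rot: [0.001, 0.671, 0.741, -0.001]
wrist_force: [0.5, -0.2, -1.9]
gripper_width: 33.7
gripper_force: 35.0
```

Call:
jog_arm([
  [[255, 0, 0, 0, 0], [255, 0, 0, 0, 0], [255, 0, 0, 10, 0], [255, 0, 0, 18, 0], [255, 0, 0, 24, 0], [255, 0, 0, 29, 0], [255, 0, 0, 32, 0], [255, 0, 0, 33, 0], [255, 0, 0, 33, 0], [255, 0, 0, 33, 0]],
])

```text
clock: 46.9
ee_pos: [434.8, 108.2, 24.8]
ee_rot: [0.0, 0.672, 0.74, 0.0]
wrist_force: [-0.2, 0.6, -1.4]
gripper_width: 33.9
gripper_force: 35.0
```

Call:
jog_arm([
  [[255, 0, 0, 0.4, 0], [255, 0, 0, 0.8, 0], [255, 0, 0, 0.8, 0], [255, 0, 0, 0.8, 0]],
])

```text
clock: 47.23
ee_pos: [434.7, 108.0, 24.1]
ee_rot: [0.0, 0.672, 0.74, 0.0]
wrist_force: [1.0, -0.3, -1.7]
gripper_width: 34.0
gripper_force: 35.0
```

Call:
jog_arm([
  [[255, 0, 0, 0.4, 0], [255, 0, 0, 0.7, 0], [255, 0, 0, 0.7, 0], [255, 0, 0, 0.7, 0]],
])

```text
clock: 47.57
ee_pos: [434.8, 108.0, 23.9]
ee_rot: [0.0, 0.672, 0.74, -0.0]
wrist_force: [-3.4, -0.9, 5.6]
gripper_width: 33.4
gripper_force: 35.0
```

Call:
jog_arm([
  [[150, 0, 0, 0, 0], [120, 0, 0, 0, 0], [100, 0, 0, 0, 0], [100, 0, 0, 0, 0], [100, 0, 0, -10, 0], [100, 0, 0, -30, 0], [100, 0, 0, -60, 0], [100, 0, 0, -100, 0], [100, -10, 0, -140, 0], [100, -30, 5, -180, 0], [100, -45, 10, -207, 0], [100, -45, 10, -207, 0]],
])

```text
clock: 48.57
ee_pos: [453.5, 61.3, 237.1]
ee_rot: [0.005, 0.674, 0.739, 0.003]
wrist_force: [1.2, -0.6, 0.1]
gripper_width: 52.7
gripper_force: 0.0
```

Call:
jog_arm([
  [[100, 0, 0, 0, 0], [100, 0, 0, 0, 0], [100, 0, 0, 0, 0]],
])

```text
clock: 48.82
ee_pos: [447.7, 65.0, 229.0]
ee_rot: [-0.001, 0.672, 0.741, -0.001]
wrist_force: [-0.2, -0.0, 0.7]
gripper_width: 52.2
gripper_force: 0.0
```

```bash
python3 - <<'E'
from h import *; import pickle
m=env.camera_model('wrist'); im=env.snapshot('wrist'); print(pose()); pickle.dump((m,im),open('w8.pkl','wb'))
t=env.snapshot('top')
a=cv2.resize(im[:240],(800,343),interpolation=cv2.INTER_CUBIC); b=cv2.resize(t[130:226,120:420],(800,256),interpolation=cv2.INTER_CUBIC)
cv2.imwrite('pics/fin.png',np.vstack([a,b]))
E
```

```text
[447.7347274   65.01572278 228.90753767   1.66860032]
```

View pics/fin.png

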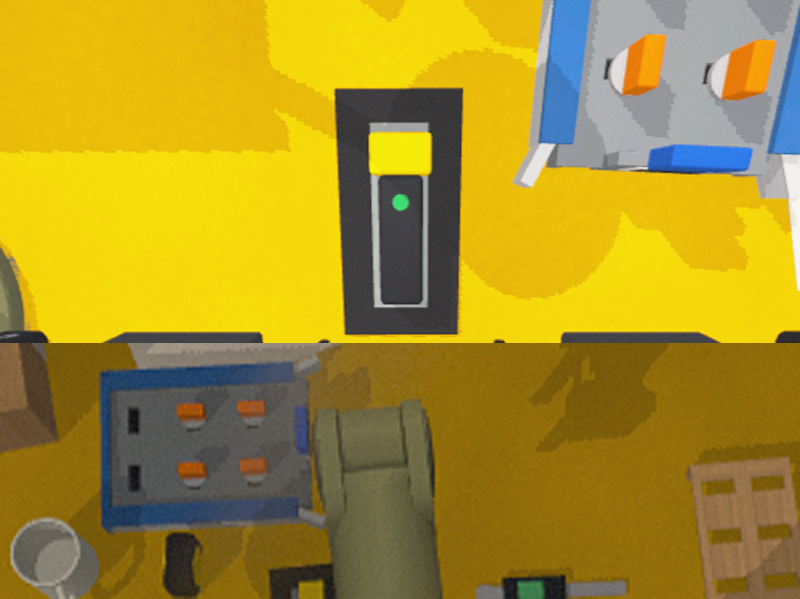

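The final view shows the scanner centred and upright on its pad at (400,218). The tray is home against the stop at (108,450) with four locked studs, and the stand is empty.

```bash
python3 -c "
from cell import env
print(env.finish_job())"
```

```text
the job is handed in; nothing more can be done
None
```

The job is handed in: all four studs present are locked in the tray, the tray is fully home in the bay, the label was scanned for three seconds from about 8 cm, and the scanner is back upright in the middle of its pad (no verdict was returned).

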